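Put the reagents right in the carousel and refit its cover

TASK

The reagent bottles in the carousel have been mixed up: bring every bottle into the socket of its own cap's colour (blue, black, red), fully down and upright, using the empty white socket for parking on the way. Then refit the round cover on the hub: turn it so that its four small holes line up with the studs, lower it until it lies flat on the flange, and let go. Keep the bottles upright throughout, and leave the yellow-lidded sample cup where it stands.

Things in the scene. Friction and masses are not known exactly. Their poses are not given: they have to be found in the camera images.
- bottle_blue: Closed upright reagent bottle, 75 g, with blue screw cap; white with a red-brown band, home is the blue socket. Body 40 mm in diameter up to 60 mm height, sloping shoulder, cap 24 mm in diameter from 66 to 83 mm. Origin: centre of the underside, z up. Hold it by the cap from above; fingers closing along the carousel's tangent have most room beside hub and neighbours.
- bottle_black: Closed upright reagent bottle, 75 g, with black screw cap; brown with a blue band, home is the black socket. Body 40 mm in diameter up to 60 mm height, sloping shoulder, cap 24 mm in diameter from 66 to 83 mm. Origin: centre of the underside, z up. Hold it by the cap from above; fingers closing along the carousel's tangent have most room beside hub and neighbours.
- bottle_red: Closed upright reagent bottle, 75 g, with red screw cap; white with a green band, home is the red socket. Body 40 mm in diameter up to 60 mm height, sloping shoulder, cap 24 mm in diameter from 66 to 83 mm. Origin: centre of the underside, z up. Hold it by the cap from above; fingers closing along the carousel's tangent have most room beside hub and neighbours.
- socket_blue: Blue socket fixed on the carousel, 58 mm from its axis: round cup, 54 mm outer diameter, 20 mm high, bore 47 mm (3.5 mm play round a bottle), floor 2 mm above its underside; home of the blue-capped bottle. Origin: centre of its underside, so the origin of a bottle fully home lies 2 mm above it.
- socket_black: Black socket fixed on the carousel, 58 mm from its axis: round cup, 54 mm outer diameter, 20 mm high, bore 47 mm (3.5 mm play round a bottle), floor 2 mm above its underside; home of the black-capped bottle. Origin: centre of its underside, so the origin of a bottle fully home lies 2 mm above it.
- socket_red: Red socket fixed on the carousel, 58 mm from its axis: round cup, 54 mm outer diameter, 20 mm high, bore 47 mm (3.5 mm play round a bottle), floor 2 mm above its underside; home of the red-capped bottle. Origin: centre of its underside, so the origin of a bottle fully home lies 2 mm above it.
- socket_spare: White socket fixed on the carousel, 58 mm from its axis: round cup, 54 mm outer diameter, 20 mm high, bore 47 mm (3.5 mm play round a bottle), floor 2 mm above its underside; the spare place, empty at the start, for parking. Origin: centre of its underside, so the origin of a bottle fully home lies 2 mm above it.
- carousel: Fixed round housing, 184 mm in diameter; origin on its axis at desk height, z up. Sockets stand 24 mm up at its +x, +y, -x, -y sides (colours vary), console at -x. Hub column 24 mm thick; flange 64 mm wide, flat top (cover seat) at z 113 mm. On it 4 studs, 8 mm thick, 14 mm high, top 5 mm tapered, 26 mm from the axis at 45, 135, 225, 315 deg. Caps of seated bottles end at 109 mm, studs at 127 mm.
- cover: Loose slate-blue disc, 156 x 5 mm, 160 g, first flat on the desk. 4 stud holes 12 mm wide, 26 mm from the centre at 45, 135, 225, 315 deg from its x; 4 sight windows 29 mm wide, 58 mm out at 0, 90, 180, 270 deg. Black knob: 28 mm grip 21 to 41 mm above the underside, thinner neck below. Origin: centre of underside, z up. Fits in any quarter turn; seated origin is 113 mm above the carousel's.
- cup_yellow: Bystander: clear sample cup with a yellow lid, 41 mm in diameter, 50 mm high, standing on the desk between the carousel and the tube rack. Origin at the centre of its underside. To be left where it is.
Things that resemble listed ones, but are neither listed nor needed, are in the scene too. What is shaped like the bottle_black but orange is not meant. Leave any orange or turquoise look-alike of the bottle_blue alone.

How it is judged:
By the outcome, as a careful person would: the job done as asked, in the order asked, and still so for the second after the job is handed in, with the robot touching nothing.
It also fails if it takes over 128 s, if anything falls off the work surface, if the arm or the gripper's body presses on something with over 40 N, if the wrist force passes 120 N, or if a joint passes its speed limit or range.

ROBOT

A 6-joint arm with a two-finger parallel gripper is mounted at the origin on a cart in front of the work surface, level with it; the furniture and walls round the work are solid. World frame = base frame: x ahead of the robot, y to its left, z up, the work surface at z = 0. Lengths are in m, angles in degrees, forces in N, time in s.
With the tool pointing down it reaches from about 0.375 to 0.9 m from the base axis. Payload 3.1 kg.
Tool frame: the origin (TCP) lies at the very end of the fingers, on their centre line; the grasp point (between the pads) lies behind it (bot.grip_depth is the z of the grasp point in the tool frame, in m); z points along the fingers, y is the direction in which the jaws open and shut (so a half turn about z gives the same grasp; the last joint's range is limited). The gripper opens to 87 mm and grips with 3 to 60 N. Pads are 19 mm wide; open, the fingers measure 117 mm over their backs; the gripper's body (75 mm by 190 mm) begins 51 mm behind the grasp point.
Start: joints at [61.736, 30.224, 82.088, -0, 67.689, -10.227], TCP at [0.193, 0.594, 0.223] pointing down, gripper open.
Joint ranges: [-176.69, 176.69], [-43.24, 126.21], [12.49, 139.97], [-82, 262], [0, 151.66], [-163.58, 163.58]. Speed limits (degrees/s): [159.86, 159.86, 180, 180, 180, 180].

INTERFACE

Orientations are given as a 3x3 rotation matrix whose columns are the frame's x, y, z axes.
In Python, from rig import bot, vision gives the robot as it stands. The module is installed in compiled form; this text tells all that it offers.
- The arm moves only by the shell command python3 -m jog 'ROWS'. ROWS is JSON, a list of rows, each a list of 3 entries, a list of its own where there are three numbers: the shift along the tool's x, y, z in mm, then the turn, a rotation vector about the tool's x, y, z in degrees, then the closure, from 0 (fully open) to 1 (shut). In form: [[[dx, dy, dz], [wx, wy, wz], fingers], ...]. A call has 1 to 12 rows; each row is the pose to reach, as a shift and turn from the pose commanded when the call began, along the tool's axes at that moment; what a row does not reach only later rows make up. A row lasts 1/12 s, in which the tool goes at most 41.7 mm and 7.16 degrees, less where a joint would pass 70% of its speed; a pose out of reach is approached as far as the arm can. A call with a gripper value outside its range is refused whole. The fingers move at their own pace and stop on an object; the grip force is fixed at half the most. Time passes only in rows, so rows that repeat a pose let the fingers close. It gives the time, the measured TCP pose, the force and the opening at its end, in the units of the state.
- bot.read_state(): the state, without advancing time (a new reading comes with each control period).
- vision.capture(name): name is "scene" or "top"; returns the picture (400x640x3 uint8, red, green, blue); there is no depth.
- vision.camera_info(name): a dict with "intrinsics" (3x3 intrinsics, pixels), "dist" ([k1, k2, p1, p2, k3] as OpenCV has them; the pictures are not rectified), "camera_from_world" (4x4, takes a point from world to camera coordinates). Camera axes: x right, y up, looking along -z (the intrinsics and any distortion apply to the point x, -y, -z); pixel columns grow to the right and rows downward; lengths in m; the calibration is good to about 2 mm. A picture is of the moment at which its call begins. camera_info takes no time and is no camera call.
- bot.hand_in(): hands the job in, once; it reports no verdict.
The state is a dict: "time_s": time; "joint_positions": joint angles; "qvel": joint speeds; "tau": joint torques, N m; "position": TCP position; "tcp_rot": TCP orientation; "force": force on the tool from outside, world axes, zero at the start; "moment": the same for the moment, N m; "opening": opening from 0.0 (shut) to 1.0 (fully open).
Only numpy, scipy, OpenCV 4.12 (cv2) and the standard library are available. Lean on these libraries where they do the work, as an engineer would, in place of code of your own. Each camera call takes 0.05 s, during which the arm holds its last target. There are 200 camera calls.

## Working session

There is one attempt and no reset: what is moved stays moved. The work goes in short steps, Python scripts to look and compute and a shell command to move; the robot and the scene stay as the last step left them, time stands still between calls to the robot, and variables do not carry over. Pictures are saved under pics/ and viewed, about 12 in all and at most 16, crops included, and the job is handed in when it is done.

```bash
mkdir -p pics
python3 - <<'E'
from rig import bot,vision
import cv2,json
import numpy as np
np.set_printoptions(precision=4,suppress=True)
for n in("scene","top"):
    cv2.imwrite(f"pics/{n}0.png",vision.capture(n)[:,:,::-1]); print(n,vision.camera_info(n))
s=bot.read_state();print(s,bot.grip_depth)
E
```

```text
scene {'intrinsics': array([[372.7211,   0.    , 319.5206],
       [  0.    , 372.7211, 198.922 ],
       [  0.    ,   0.    ,   1.    ]]), 'dist': array([-0.0443,  0.    ,  0.    ,  0.    ,  0.    ]), 'camera_from_world': array([[-0.5507, -0.8346, -0.0153,  0.4564],
       [ 0.4317, -0.3004,  0.8505, -0.1834],
       [-0.7144,  0.4617,  0.5257, -0.6549],
       [ 0.    ,  0.    ,  0.    ,  1.    ]])}
top {'intrinsics': array([[492.694 ,   0.    , 314.6292],
       [  0.    , 492.694 , 201.1111],
       [  0.    ,   0.    ,   1.    ]]), 'dist': array([-0.0355,  0.    ,  0.    ,  0.    ,  0.    ]), 'camera_from_world': array([[-0.0267, -0.9996,  0.009 ,  0.2537],
       [ 0.9979, -0.0262,  0.0586, -0.47  ],
       [-0.0584,  0.0105,  0.9982, -0.9308],
       [ 0.    ,  0.    ,  0.    ,  1.    ]])}
{'time_s': 0.1, 'joint_positions': array([ 61.7358,  30.2722,  82.1478,  -0.0006,  67.6886, -10.2271]), 'qvel': array([-0.1123, -0.2079, -0.0753,  0.0506,  0.0427, -0.083 ]), 'tau': array([ -0.001 , -44.0991, -17.7151,   0.0634,   0.0534,  -0.    ]), 'position': array([0.1932, 0.5937, 0.2217]), 'tcp_rot': array([[-0.9509,  0.3096, -0.0009],
       [ 0.3096,  0.9509, -0.0017],
       [ 0.0003, -0.0019, -1.    ]]), 'force': array([-1.1445, -0.0318,  0.3132]), 'moment': array([-0.0152, -0.0254,  0.0283]), 'opening': 0.9989284552364561} -0.0187
```

View pics/scene0.png

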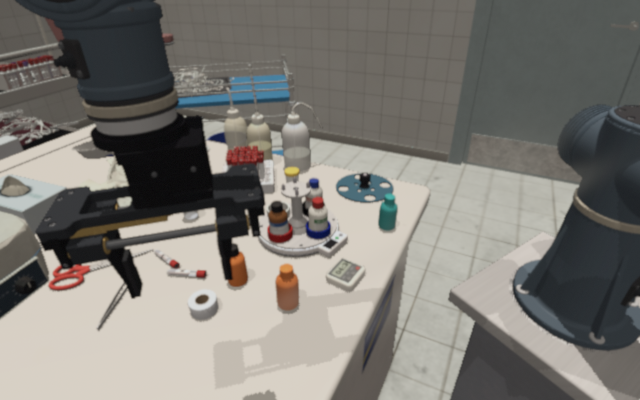

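View pics/top0.png

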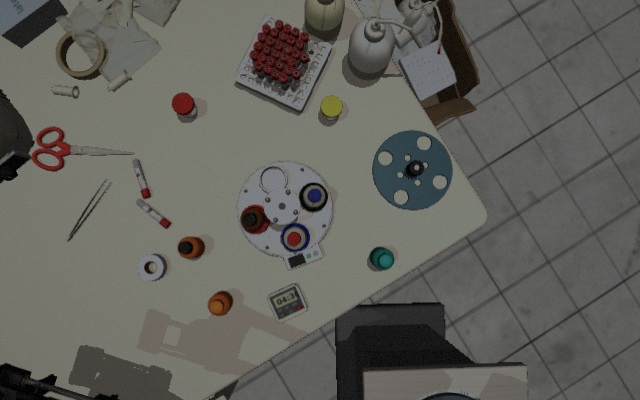

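The scene picture shows the carousel near (300,230) with the cover at (365,187). In the top picture:
- **Carousel:** centre (285,207).
- **Sockets:** white empty (272,181), black holding the blue-capped bottle (314,197), blue holding the red-capped bottle (296,237), red holding the black-capped bottle (254,219).
- **Cover:** knob at (416,168).
- **Look-alikes, to be left alone:** orange (190,247) and (220,303), turquoise (382,258).

I'll confirm this with enlarged crops.

```bash
cat > h.py <<'E'
import numpy as np,cv2
from rig import bot,vision
np.set_printoptions(precision=4,suppress=True)
F=np.diag([1.,-1,-1])
def cam(n):
    c=vision.camera_info(n);T=np.array(c["camera_from_world"]);return np.array(c["intrinsics"]),np.array(c["dist"]),F@T[:3,:3],F@T[:3,3]
def proj(n,P):
    K,d,R,t=cam(n);return cv2.projectPoints(np.array(P,float).reshape(-1,1,3),cv2.Rodrigues(R)[0],t,K,d)[0].reshape(-1,2)
def ray(n,uv):
    K,d,R,t=cam(n);p=cv2.undistortPoints(np.array([[uv]],float),K,d)[0,0]
    v=R.T@np.r_[p,1];return -R.T@t,v/np.linalg.norm(v)
def atz(n,uv,z):
    o,v=ray(n,uv);return o+v*(z-o[2])/v[2]
def tri(a,b):
    o,v=ray("scene",a);p,w=ray("top",b);s=np.linalg.lstsq(np.c_[v,-w],p-o,rcond=None)[0]
    return (o+v*s[0]+p+w*s[1])/2,np.linalg.norm(o+v*s[0]-p-w*s[1])
def crop(src,u,v,w,h,k,out):
    cv2.imwrite(out,cv2.resize(src[v:v+h,u:u+w],None,fx=k,fy=k,interpolation=cv2.INTER_CUBIC))
E
python3 - <<'E'
from h import *
a=cv2.imread("pics/top0.png");b=cv2.imread("pics/scene0.png")
crop(a,225,120,240,160,3.3,"pics/tc.png");crop(b,245,160,160,100,5,"pics/sc.png")
E
```

```text
(no output)
```

View pics/tc.png

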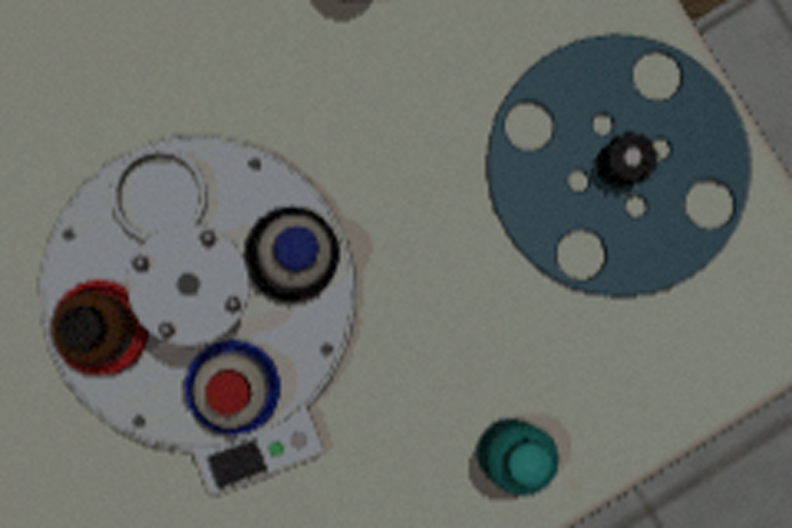

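View pics/sc.png

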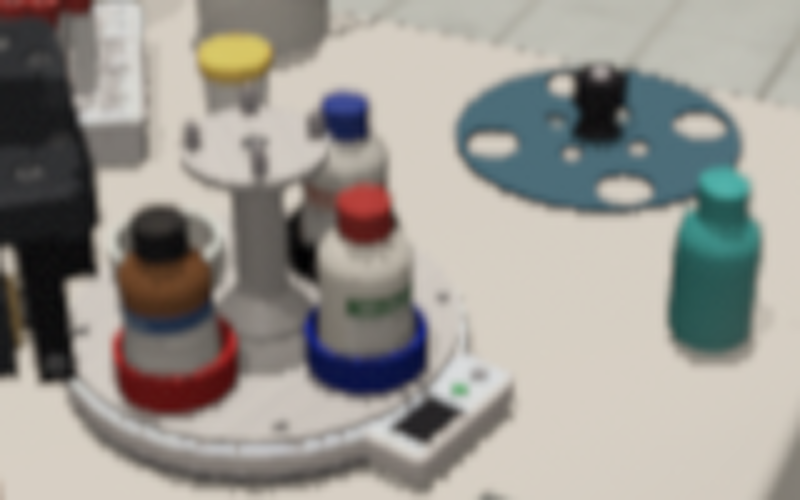

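```bash
cat >> h.py <<'E'
T=lambda U,V:((U+.5)/3.3-.5+225,(V+.5)/3.3-.5+120)
S=lambda U,V:((U+.5)/5-.5+245,(V+.5)/5-.5+160)
E
python3 - <<'E'
from h import *
for n,s,t in [("blue",(346,101),(297,248)),("black",(160,218),(83,327)),("red",(364,195),(228,393)),("knob",(600,72),(632,157))]:
    print(n,*tri(S(*s),T(*t)),atz("top",T(*t),.109 if n!="knob" else .041))
st=np.array([atz("top",T(*p),.127) for p in[(209,236),(141,262),(166,329),(233,303)]]);c=st.mean(0)
print("studs",st,c,np.degrees(np.arctan2(*(st-c)[:,[1,0]].T[[0,1]])))
print("flange tri",tri(S(257,143),T(188,284)))
so=[("spare",(161,199)),("black",(292,255)),("blue",(232,388)),("red",(99,329))]
P=np.array([atz("top",T(*p),.044) for _,p in so]);print(P,P.mean(0))
d=P-P.mean(0);print(np.degrees(np.arctan2(d[:,1],d[:,0])),np.hypot(*d[:,:2].T))
W=np.array([atz("top",T(*p),.005) for p in[(656,77),(529,126),(581,254),(709,205)]]);c=W.mean(0);d=W-c
print("cover",c,np.degrees(np.arctan2(d[:,1],d[:,0])),np.hypot(*d[:,:2].T))
H=np.array([atz("top",T(*p),.005) for p in[(602,125),(578,181),(636,206),(661,149)]]);c=H.mean(0);d=H-c
print("holes",c,np.degrees(np.arctan2(d[:,1],d[:,0])),np.hypot(*d[:,:2].T))
E
```

```text
blue [0.482  0.242  0.1066] 0.0002836159104089782 [0.4818 0.2419 0.109 ]
black [0.444  0.3551 0.1055] 0.0012912399764612005 [0.4436 0.3541 0.109 ]
red [0.4077 0.2802 0.1084] 0.0013164717355416316 [0.4074 0.2797 0.109 ]
knob [0.5336 0.0499 0.0405] 0.0004501476391378741 [0.5334 0.0498 0.041 ]
studs [[0.4878 0.2868 0.127 ]
 [0.4754 0.3217 0.127 ]
 [0.441  0.3098 0.127 ]
 [0.4533 0.2754 0.127 ]] [0.4644 0.2984 0.127 ] [ -26.3948   64.6421  154.1481 -115.6889]
flange tri (array([0.4642, 0.2986, 0.1122]), np.float64(0.000629794739227719))
[[0.516  0.3168 0.044 ]
 [0.4825 0.2441 0.044 ]
 [0.409  0.2795 0.044 ]
 [0.4439 0.3531 0.044 ]] [0.4629 0.2984 0.044 ]
[  19.1485  -70.0842 -160.7123  109.1202] [0.0563 0.0578 0.0571 0.0579]
cover [0.5331 0.0499 0.005 ] [ -24.9321   64.7824  154.8106 -115.3254] [0.0573 0.0577 0.0572 0.058 ]
holes [0.5331 0.0496 0.005 ] [  21.0865  109.4343 -159.8475  -70.2751] [0.0258 0.0262 0.026  0.0267]
```

```bash
cat >> h.py <<'E'
def plan(*tg):
    s=bot.read_state();R=np.array(s["tcp_rot"]);p=np.array(s["position"]);psi=np.degrees(np.arctan2(R[1,1],R[0,1]))
    print("t",s["time_s"],"p",p,"psi",psi,"q6",s["joint_positions"][5],"open",s["opening"],"tilt",R[:,2])
    for x,y,z,a in tg: print((x,y,z,a),"shift",R.T@(np.array([x,y,z])-p)*1000,"wz",psi-a)
E
python3 -c "
from h import *
plan((.444,.3548,.16,19.2),(.444,.3548,.093,19.2))"
```

```text
t 0.1 p [0.1932 0.5937 0.2217] psi 71.96319692623995 q6 -10.227121362534987 open 0.9989284552364561 tilt [-0.0009 -0.0017 -1.    ]
(0.444, 0.3548, 0.16, 19.2) shift [-312.4868 -149.4036   61.869 ] wz 52.76319692623994
(0.444, 0.3548, 0.093, 19.2) shift [-312.5087 -149.2786  128.8688] wz 52.76319692623994
```

```bash
python3 -m jog '[[[-15,-7,3],[0,0,4],0.3],[[-45,-21,10],[0,0,9],0.3],[[-80,-38,18],[0,0,15],0.3],[[-118,-56,25],[0,0,21],0.3],[[-155,-74,32],[0,0,27],0.3],[[-193,-92,39],[0,0,33],0.3],[[-228,-109,46],[0,0,39],0.3],[[-260,-124,52],[0,0,44],0.3],[[-285,-136,57],[0,0,48],0.3],[[-302,-144,61],[0,0,51],0.3],[[-312,-149,62],[0,0,52.8],0.3],[[-312.5,-149.4,62],[0,0,52.8],0.3]]'
python3 -m jog '[[[0,0,0],[0,0,0],0.3],[[0,0,0],[0,0,0],0.3]]'
python3 - <<'E'
from h import *
plan((.444,.3548,.093,19.2))
for n in("scene","top"): cv2.imwrite(f"pics/{n}1.png",vision.capture(n)[:,:,::-1])
a=cv2.imread("pics/top1.png");b=cv2.imread("pics/scene1.png")
m=np.vstack([cv2.resize(a[120:280,180:420],(600,400)),cv2.resize(b[130:260,200:400],(600,390))]);cv2.imwrite("pics/m1.png",cv2.resize(m,(456,600)))
E
```

```text
time_s: 1.1
position: [0.4457, 0.3539, 0.16]
tcp_rot: [[-0.325, 0.946, -0.0], [0.946, 0.325, -0.001], [-0.0, -0.001, -1.0]]
force: [0.4, 0.9, -0.7]
opening: 0.701
time_s: 1.27
position: [0.4434, 0.3562, 0.1607]
tcp_rot: [[-0.33, 0.944, -0.001], [0.944, 0.33, 0.0], [0.0, -0.001, -1.0]]
force: [0.7, -0.1, 0.4]
opening: 0.699
t 1.2667 p [0.4434 0.3562 0.1607] psi 19.259582612971762 q6 8.22732650772671 open 0.6991237303130201 tilt [-0.0006  0.0002 -1.    ]
(0.444, 0.3548, 0.093, 19.2) shift [-1.5554  0.1709 67.6582] wz 0.05958261297176293
```

View pics/m1.png

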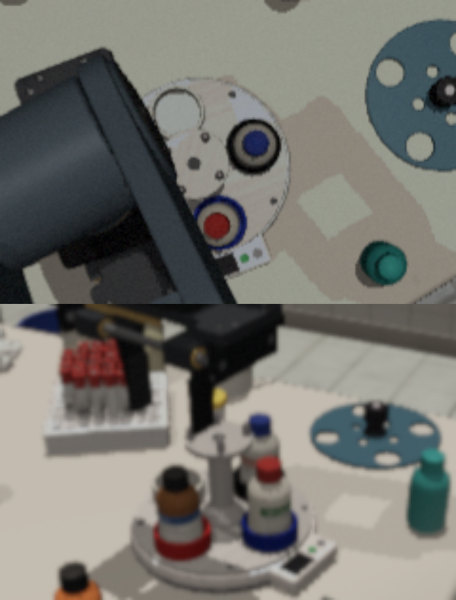

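The gripper is above the black-capped bottle: in the lower half, the fingers are at (135,400) and (203,430) with the cap at (175,475) below them. Descending and gripping now.

```bash
python3 -m jog '[[[-1,0,8],[0,0,0],0.3],[[-1.5,0,25],[0,0,0],0.3],[[-1.5,0,42],[0,0,0],0.3],[[-1.5,0,56],[0,0,0],0.3],[[-1.5,0,64],[0,0,0],0.3],[[-1.5,0,67.5],[0,0,0],0.3],[[-1.5,0,67.5],[0,0,0],0.3],[[-1.5,0,67.5],[0,0,0],0.3]]'; python3 -m jog '[[[0,0,0],[0,0,0],0.6],[[0,0,0],[0,0,0],0.8],[[0,0,0],[0,0,0],1],[[0,0,0],[0,0,0],1],[[0,0,0],[0,0,0],1],[[0,0,0],[0,0,0],1],[[0,0,0],[0,0,0],1],[[0,0,0],[0,0,0],1]]'
```

```text
time_s: 2.03
position: [0.445, 0.3544, 0.0933]
tcp_rot: [[-0.329, 0.944, 0.001], [0.944, 0.329, 0.0], [0.0, 0.001, -1.0]]
force: [-0.0, 0.1, 0.1]
opening: 0.697
time_s: 2.7
position: [0.445, 0.3541, 0.0932]
tcp_rot: [[-0.328, 0.945, 0.0], [0.945, 0.328, 0.0], [0.0, 0.0, -1.0]]
force: [-0.0, -0.2, 1.3]
opening: 0.272
```

```bash
python3 -m jog '[[[0,0,-6],[0,0,0],1],[[0,0,-18],[0,0,0],1],[[0,0,-36],[0,0,0],1],[[0,0,-56],[0,0,0],1],[[0,0,-76],[0,0,0],1],[[0,0,-95],[0,0,0],1],[[0,0,-108],[0,0,0],1],[[0,0,-115],[0,0,0],1],[[0,0,-115],[0,0,0],1]]'
python3 -m jog '[[[-2,2,0],[0,0,-5],1],[[-8,8,0],[0,0,-12],1],[[-14,14,0],[0,0,-19],1],[[-21,21,0],[0,0,-26],1],[[-28,28,0],[0,0,-33],1],[[-35,35,0],[0,0,-40],1],[[-42,42,0],[0,0,-47],1],[[-48,48,0],[0,0,-54],1],[[-53,53,0],[0,0,-61],1],[[-57,56,0],[0,0,-68],1],[[-58.5,57.5,0],[0,0,-75],1],[[-58.8,57.7,0],[0,0,-82],1]]'
python3 -m jog '[[[0,0,0],[0,0,-5],1],[[0,0,0],[0,0,-8],1],[[0,0,0],[0,0,-8],1],[[0,0,0],[0,0,-8],1]]'
python3 -c "
from h import *
for n in('scene','top'): cv2.imwrite(f'pics/{n}2.png',vision.capture(n)[:,:,::-1])
plan((.5188,.3176,.095,109.2))"
```

```text
time_s: 3.45
position: [0.4457, 0.3545, 0.2099]
tcp_rot: [[-0.328, 0.945, 0.003], [0.945, 0.328, 0.002], [0.001, 0.004, -1.0]]
force: [0.0, 1.0, -1.1]
opening: 0.272
time_s: 4.45
position: [0.5184, 0.3167, 0.2065]
tcp_rot: [[-0.98, -0.199, -0.002], [-0.199, 0.98, -0.001], [0.003, -0.001, -1.0]]
force: [0.5, 0.7, -0.5]
opening: 0.269
time_s: 4.78
position: [0.518, 0.3172, 0.2069]
tcp_rot: [[-0.945, -0.327, -0.002], [-0.327, 0.945, -0.001], [0.002, -0.0, -1.0]]
force: [0.1, -0.0, -1.1]
opening: 0.27
t 4.8833 p [0.5183 0.3173 0.2074] psi 109.10012271985508 q6 -88.14792199099773 open 0.2664981465027687 tilt [-0.0012 -0.0005 -1.    ]
(0.5188, 0.3176, 0.095, 109.2) shift [ -0.7246   0.1286 112.3573] wz -0.09987728014492347
```

```bash
python3 -m jog '[[[-0.7,0,6],[0,0,0],1],[[-0.7,0,20],[0,0,0],1],[[-0.7,0,38],[0,0,0],1],[[-0.7,0,56],[0,0,0],1],[[-0.7,0,72],[0,0,0],1],[[-0.7,0,84],[0,0,0],1],[[-0.7,0,92],[0,0,0],1],[[-0.7,0,99],[0,0,0],1],[[-0.7,0,105],[0,0,0],1],[[-0.7,0,110],[0,0,0],1],[[-0.7,0,113],[0,0,0],1],[[-0.7,0,113.5],[0,0,0],1]]';python3 -m jog '[[[0,0,0],[0,0,0],1],[[0,0,0],[0,0,0],1]]'
```

```text
time_s: 5.88
position: [0.5193, 0.3177, 0.0943]
tcp_rot: [[-0.945, -0.328, -0.0], [-0.328, 0.945, -0.0], [0.0, -0.0, -1.0]]
force: [-0.0, 0.0, -0.6]
opening: 0.268
time_s: 6.05
position: [0.5197, 0.3178, 0.095]
tcp_rot: [[-0.945, -0.328, 0.001], [-0.328, 0.945, 0.0], [-0.001, 0.0, -1.0]]
force: [-0.6, 0.2, 0.1]
opening: 0.269
```

```bash
python3 -m jog '[[[0,0,1],[0,0,0],1],[[0,0,1.5],[0,0,0],1],[[0,0,1.5],[0,0,0],1],[[0,0,1.5],[0,0,0],0.8],[[0,0,1.5],[0,0,0],0.5],[[0,0,1.5],[0,0,0],0.3],[[0,0,1.5],[0,0,0],0.3],[[0,0,-5],[0,0,0],0.3],[[0,0,-22],[0,0,0],0.3],[[0,0,-45],[0,0,0],0.3],[[0,0,-62],[0,0,0],0.3],[[0,0,-68],[0,0,0],0.3]]';python3 -m jog '[[[6,0,0],[0,0,0],0.3],[[20,0,0],[0,0,0],0.3],[[40,0,0],[0,0,0],0.3],[[60,0,0],[0,0,0],0.3],[[80,0,0],[0,0,0],0.3],[[98,0,0],[0,0,0],0.3],[[110,0,0],[0,0,0],0.3],[[117,0.5,0],[0,0,0],0.3],[[118.5,1,0],[0,0,0],0.3],[[118.5,1,0],[0,0,0],0.3]]'
python3 - <<'E'
from h import *
for n in("scene","top"): cv2.imwrite(f"pics/{n}3.png",vision.capture(n)[:,:,::-1])
a=cv2.imread("pics/top3.png");b=cv2.imread("pics/scene3.png")
m=np.vstack([cv2.resize(a[120:280,180:420],(600,400)),cv2.resize(b[130:260,200:400],(600,390))]);cv2.imwrite("pics/m3.png",cv2.resize(m,(456,600)))
plan((.4078,.2800,.0932,109.2))
E
```

```text
time_s: 7.05
position: [0.5211, 0.3184, 0.1658]
tcp_rot: [[-0.945, -0.328, 0.005], [-0.328, 0.945, 0.002], [-0.006, 0.0, -1.0]]
force: [-0.5, -0.4, 0.5]
opening: 0.691
time_s: 7.88
position: [0.4067, 0.2797, 0.1622]
tcp_rot: [[-0.945, -0.328, -0.001], [-0.328, 0.945, -0.0], [0.001, -0.0, -1.0]]
force: [-0.4, 0.2, 1.0]
opening: 0.699
t 7.9833 p [0.408  0.28   0.1625] psi 109.15907534183476 q6 -87.65432856140379 open 0.6971410380502568 tilt [ 0.001   0.0004 -1.    ]
(0.4078, 0.28, 0.0932, 109.2) shift [ 0.2749  0.0279 69.2785] wz -0.04092465816523827
```

View pics/m3.png

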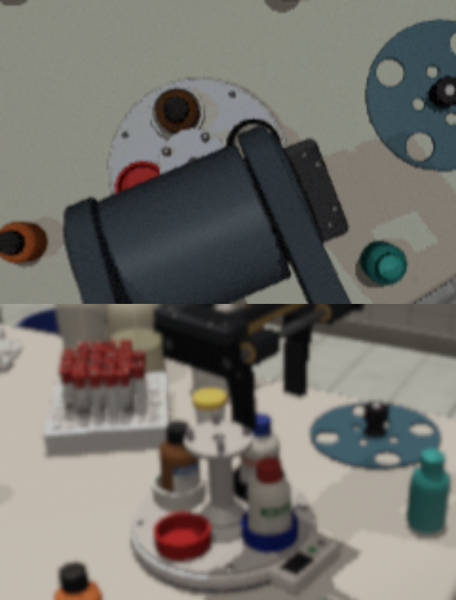

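The black-capped bottle now stands upright in the white socket (top half (177,108)). The red socket is empty, and the fingers are above the red cap.

```bash
python3 -m jog '[[[0,0,8],[0,0,0],0.3],[[0,0,25],[0,0,0],0.3],[[0,0,42],[0,0,0],0.3],[[0,0,57],[0,0,0],0.3],[[0,0,65],[0,0,0],0.3],[[0,0,69],[0,0,0],0.3],[[0,0,69],[0,0,0],0.3],[[0,0,69],[0,0,0],0.3]]'; python3 -m jog '[[[0,0,0],[0,0,0],0.6],[[0,0,0],[0,0,0],0.8],[[0,0,0],[0,0,0],1],[[0,0,0],[0,0,0],1],[[0,0,0],[0,0,0],1],[[0,0,0],[0,0,0],1],[[0,0,0],[0,0,0],1],[[0,0,0],[0,0,0],1]]'
python3 -m jog '[[[0,0,-6],[0,0,0],1],[[0,0,-18],[0,0,0],1],[[0,0,-36],[0,0,0],1],[[0,0,-56],[0,0,0],1],[[0,0,-76],[0,0,0],1],[[0,0,-95],[0,0,0],1],[[0,0,-108],[0,0,0],1],[[0,0,-115],[0,0,0],1],[[0,0,-115],[0,0,0],1]]'; python3 -c "
from h import *
plan((.4449,.3533,.21,19.2))"
```

```text
time_s: 8.65
position: [0.4075, 0.2799, 0.0936]
tcp_rot: [[-0.945, -0.328, 0.0], [-0.328, 0.945, 0.0], [-0.0, -0.0, -1.0]]
force: [-0.1, -0.1, 0.6]
opening: 0.697
time_s: 9.32
position: [0.4071, 0.2798, 0.0937]
tcp_rot: [[-0.945, -0.328, 0.0], [-0.328, 0.945, 0.0], [-0.0, 0.0, -1.0]]
force: [-0.5, 0.2, 1.4]
opening: 0.27
time_s: 10.07
position: [0.4079, 0.2801, 0.2102]
tcp_rot: [[-0.945, -0.328, 0.003], [-0.328, 0.945, 0.001], [-0.003, 0.0, -1.0]]
force: [-0.1, -1.3, -1.8]
opening: 0.272
t 10.0667 p [0.4079 0.2801 0.2102] psi 109.16940550022055 q6 -87.65497960142972 open 0.2723030530214353 tilt [ 0.0033  0.0013 -1.    ]
(0.4449, 0.3533, 0.21, 19.2) shift [-59.0359  56.9987   0.3672] wz 89.96940550022055
```

```bash
python3 -m jog '[[[-2,2,0],[0,0,5],1],[[-8,8,0],[0,0,12],1],[[-14,14,0],[0,0,19],1],[[-21,21,0],[0,0,26],1],[[-28,28,0],[0,0,33],1],[[-35,35,0],[0,0,40],1],[[-42,42,0],[0,0,47],1],[[-48,48,0],[0,0,54],1],[[-53,53,0],[0,0,61],1],[[-57,56,0],[0,0,68],1],[[-58.7,56.8,0],[0,0,75],1],[[-59,57,0],[0,0,82],1]]'
python3 -m jog '[[[0,0,0],[0,0,5],1],[[0,0,0],[0,0,8],1],[[0,0,0],[0,0,8],1],[[0,0,0],[0,0,8],1],[[0,0,0],[0,0,8],1]]'
python3 -c "
from h import *
plan((.4449,.3533,.095,19.2))"
```

```text
time_s: 11.07
position: [0.4436, 0.3529, 0.207]
tcp_rot: [[-0.451, 0.892, -0.002], [0.892, 0.451, -0.001], [0.0, -0.003, -1.0]]
force: [-0.6, -0.0, -1.5]
opening: 0.269
time_s: 11.48
position: [0.4437, 0.3527, 0.2078]
tcp_rot: [[-0.329, 0.944, -0.001], [0.944, 0.329, -0.001], [-0.0, -0.002, -1.0]]
force: [-1.1, 0.3, -1.0]
opening: 0.269
t 11.4833 p [0.4437 0.3527 0.2078] psi 19.228189268171043 q6 7.960038364200244 open 0.2692702278057703 tilt [-0.0014 -0.0007 -1.    ]
(0.4449, 0.3533, 0.095, 19.2) shift [  0.2038   1.5624 112.7956] wz 0.028189268171043835
```

```bash
python3 -m jog '[[[0,1,6],[0,0,0],1],[[0,1.5,20],[0,0,0],1],[[0,1.5,38],[0,0,0],1],[[0,1.5,56],[0,0,0],1],[[0,1.5,72],[0,0,0],1],[[0,1.5,84],[0,0,0],1],[[0,1.5,92],[0,0,0],1],[[0,1.5,99],[0,0,0],1],[[0,1.5,105],[0,0,0],1],[[0,1.5,110],[0,0,0],1],[[0,1.5,113],[0,0,0],1],[[0,1.5,114],[0,0,0],1]]';python3 -m jog '[[[0,0,0],[0,0,0],1],[[0,0,0],[0,0,0],1]]'
```

```text
time_s: 12.48
position: [0.4453, 0.3534, 0.0942]
tcp_rot: [[-0.328, 0.945, -0.0], [0.945, 0.328, -0.0], [0.0, -0.001, -1.0]]
force: [-0.7, 1.4, -0.2]
opening: 0.27
time_s: 12.65
position: [0.4454, 0.3534, 0.0946]
tcp_rot: [[-0.328, 0.945, -0.0], [0.945, 0.328, -0.0], [-0.0, -0.0, -1.0]]
force: [-1.1, 0.5, -1.0]
opening: 0.269
```

```bash
python3 -m jog '[[[0,0,0.7],[0,0,0],1],[[0,0,1],[0,0,0],1],[[0,0,1],[0,0,0],1],[[0,0,1],[0,0,0],0.8],[[0,0,1],[0,0,0],0.5],[[0,0,1],[0,0,0],0.3],[[0,0,1],[0,0,0],0.3],[[0,0,-5],[0,0,0],0.3],[[0,0,-22],[0,0,0],0.3],[[0,0,-45],[0,0,0],0.3],[[0,0,-62],[0,0,0],0.3],[[0,0,-68],[0,0,0],0.3]]';python3 -m jog '[[[-6,0,0],[0,0,0],0.3],[[-20,0,0],[0,0,0],0.3],[[-40,0,0],[0,0,0],0.3],[[-60,0,0],[0,0,0],0.3],[[-80,0,0],[0,0,0],0.3],[[-98,-1,0],[0,0,0],0.3],[[-110,-1,0],[0,0,0],0.3],[[-116,-1.5,0],[0,0,0],0.3],[[-117.5,-1.8,0],[0,0,0],0.3],[[-117.5,-1.8,0],[0,0,0],0.3],[[-117.5,-1.8,0],[0,0,0],0.3]]'
python3 -c "
from h import *
for n in('scene','top'): cv2.imwrite(f'pics/{n}4.png',vision.capture(n)[:,:,::-1])
plan((.482,.242,.0932,19.2))"
```

```text
time_s: 13.65
position: [0.4472, 0.3542, 0.1656]
tcp_rot: [[-0.328, 0.945, 0.005], [0.945, 0.328, 0.002], [0.001, 0.005, -1.0]]
force: [0.9, 0.9, 0.7]
opening: 0.682
time_s: 14.57
position: [0.482, 0.2423, 0.1624]
tcp_rot: [[-0.329, 0.944, -0.001], [0.944, 0.329, 0.0], [0.0, -0.0, -1.0]]
force: [0.4, -0.2, -0.5]
opening: 0.702
t 14.6667 p [0.482  0.2426 0.1625] psi 19.22495507025916 q6 -4.396942777752902 open 0.7007406010267172 tilt [-0.0001  0.0002 -1.    ]
(0.482, 0.242, 0.0932, 19.2) shift [-0.5538 -0.2309 69.3066] wz 0.02495507025916055
```

```bash
python3 -m jog '[[[-0.5,0,8],[0,0,0],0.3],[[-0.5,0,25],[0,0,0],0.3],[[-0.5,0,42],[0,0,0],0.3],[[-0.5,0,57],[0,0,0],0.3],[[-0.5,0,65],[0,0,0],0.3],[[-0.5,0,69],[0,0,0],0.3],[[-0.5,0,69],[0,0,0],0.3],[[-0.5,0,69],[0,0,0],0.3]]'; python3 -m jog '[[[0,0,0],[0,0,0],0.6],[[0,0,0],[0,0,0],0.8],[[0,0,0],[0,0,0],1],[[0,0,0],[0,0,0],1],[[0,0,0],[0,0,0],1],[[0,0,0],[0,0,0],1],[[0,0,0],[0,0,0],1],[[0,0,0],[0,0,0],1]]'
python3 -m jog '[[[0,0,-6],[0,0,0],1],[[0,0,-18],[0,0,0],1],[[0,0,-36],[0,0,0],1],[[0,0,-56],[0,0,0],1],[[0,0,-76],[0,0,0],1],[[0,0,-95],[0,0,0],1],[[0,0,-108],[0,0,0],1],[[0,0,-115],[0,0,0],1],[[0,0,-115],[0,0,0],1]]'; python3 -c "
from h import *
plan((.4092,.2794,.21,109.2))"
```

```text
time_s: 15.33
position: [0.4828, 0.2416, 0.0937]
tcp_rot: [[-0.329, 0.944, 0.0], [0.944, 0.329, 0.0], [-0.0, 0.0, -1.0]]
force: [0.6, -0.3, 0.2]
opening: 0.699
time_s: 16.0
position: [0.4827, 0.2414, 0.0937]
tcp_rot: [[-0.328, 0.945, 0.0], [0.945, 0.328, 0.0], [-0.0, 0.0, -1.0]]
force: [-0.2, 0.1, 0.9]
opening: 0.27
time_s: 16.75
position: [0.4834, 0.2416, 0.2103]
tcp_rot: [[-0.328, 0.945, 0.003], [0.945, 0.328, 0.001], [-0.0, 0.003, -1.0]]
force: [0.3, -0.8, -1.1]
opening: 0.267
t 16.75 p [0.4834 0.2416 0.2103] psi 19.167207046210258 q6 -4.45962537992675 open 0.26747696266368054 tilt [ 0.0034  0.0009 -1.    ]
(0.4092, 0.2794, 0.21, 109.2) shift [ 60.0134 -57.6484   0.0595] wz -90.03279295378974
```

```bash
python3 -m jog '[[[2,-2,0],[0,0,-5],1],[[8,-8,0],[0,0,-12],1],[[14,-14,0],[0,0,-19],1],[[21,-21,0],[0,0,-26],1],[[28,-28,0],[0,0,-33],1],[[35,-35,0],[0,0,-40],1],[[42,-42,0],[0,0,-47],1],[[48,-48,0],[0,0,-54],1],[[54,-53,0],[0,0,-61],1],[[58,-56.5,0],[0,0,-68],1],[[59.7,-57.4,0],[0,0,-75],1],[[60,-57.7,0],[0,0,-82],1]]'
python3 -m jog '[[[0,0,0],[0,0,-5],1],[[0,0,0],[0,0,-8],1],[[0,0,0],[0,0,-8],1],[[0,0,0],[0,0,-8],1],[[0,0,0],[0,0,-8],1]]'
python3 -c "
from h import *
plan((.4092,.2794,.095,109.2))"
```

```text
time_s: 17.75
position: [0.4068, 0.279, 0.2074]
tcp_rot: [[-0.98, -0.2, -0.003], [-0.2, 0.98, -0.001], [0.003, -0.0, -1.0]]
force: [-0.1, 0.1, -0.9]
opening: 0.27
time_s: 18.17
position: [0.408, 0.2789, 0.208]
tcp_rot: [[-0.945, -0.327, -0.001], [-0.327, 0.945, -0.0], [0.001, -0.0, -1.0]]
force: [0.3, 0.4, -0.3]
opening: 0.271
t 18.1667 p [0.408  0.2789 0.208 ] psi 109.09176094367945 q6 -87.7096423900239 open 0.2710940254338209 tilt [-0.0012 -0.0005 -1.    ]
(0.4092, 0.2794, 0.095, 109.2) shift [ -1.4819   0.0475 112.9797] wz -0.10823905632055641
```

```bash
python3 -m jog '[[[-1,0,6],[0,0,0],1],[[-1,0,20],[0,0,0],1],[[-1,0,38],[0,0,0],1],[[-1,0,56],[0,0,0],1],[[-1,0,72],[0,0,0],1],[[-1,0,84],[0,0,0],1],[[-1,0,92],[0,0,0],1],[[-1,0,99],[0,0,0],1],[[-1,0,105],[0,0,0],1],[[-1,0,110],[0,0,0],1],[[-1,0,113],[0,0,0],1],[[-1,0,114],[0,0,0],1]]';python3 -m jog '[[[0,0,0],[0,0,0],1],[[0,0,0],[0,0,0],1]]'
python3 -m jog '[[[0,0,0.7],[0,0,0],1],[[0,0,1],[0,0,0],1],[[0,0,1],[0,0,0],1],[[0,0,1],[0,0,0],0.8],[[0,0,1],[0,0,0],0.5],[[0,0,1],[0,0,0],0.3],[[0,0,1],[0,0,0],0.3],[[0,0,-5],[0,0,0],0.3],[[0,0,-22],[0,0,0],0.3],[[0,0,-45],[0,0,0],0.3],[[0,0,-62],[0,0,0],0.3],[[0,0,-68],[0,0,0],0.3]]';python3 -m jog '[[[-6,0,0],[0,0,0],0.3],[[-20,0,0],[0,0,0],0.3],[[-40,0,0],[0,0,0],0.3],[[-60,0,0],[0,0,0],0.3],[[-80,0,0],[0,0,0],0.3],[[-98,0,0],[0,0,0],0.3],[[-110,0,0],[0,0,0],0.3],[[-116,0,0],[0,0,0],0.3],[[-117,0,0],[0,0,0],0.3],[[-117,0,0],[0,0,0],0.3],[[-117,0,0],[0,0,0],0.3]]'
python3 -c "
from h import *
for n in('scene','top'): cv2.imwrite(f'pics/{n}5.png',vision.capture(n)[:,:,::-1])
plan((.5195,.3178,.0932,109.2))"
```

```text
time_s: 19.17
position: [0.4236, 0.2851, 0.1015]
tcp_rot: [[-0.944, -0.327, 0.031], [-0.327, 0.945, 0.013], [-0.034, 0.002, -0.999]]
force: [7.2, 5.5, 36.0]
opening: 0.27
time_s: 19.33
position: [0.4233, 0.2851, 0.1017]
tcp_rot: [[-0.944, -0.327, 0.031], [-0.327, 0.945, 0.013], [-0.034, 0.002, -0.999]]
force: [8.4, 4.7, 30.1]
opening: 0.268
time_s: 20.33
position: [0.4097, 0.2797, 0.1643]
tcp_rot: [[-0.945, -0.328, 0.002], [-0.328, 0.945, 0.001], [-0.002, 0.0, -1.0]]
force: [0.4, 0.1, 0.3]
opening: 0.691
time_s: 21.25
position: [0.5184, 0.3174, 0.1617]
tcp_rot: [[-0.945, -0.328, -0.003], [-0.328, 0.945, -0.001], [0.003, -0.0, -1.0]]
force: [0.6, -0.3, -0.8]
opening: 0.702
t 21.35 p [0.5187 0.3175 0.1623] psi 109.17129566268954 q6 -88.2119734287154 open 0.7018548357536877 tilt [-0.0014 -0.0006 -1.    ]
(0.5195, 0.3178, 0.0932, 109.2) shift [-0.983  -0.0217 69.0647] wz -0.028704337310458072
```

The blue placing met up to 36 N, so I need to look at it before anything else.

Run:
```python
from h import *
a=cv2.imread("pics/top5.png");b=cv2.imread("pics/scene5.png")
m=np.hstack([cv2.resize(a[150:270,220:370],(400,320)),cv2.resize(b[160:260,235:360],(400,320))]);cv2.imwrite("pics/m5.png",m)
```

```text
(no output)
```

View pics/m5.png

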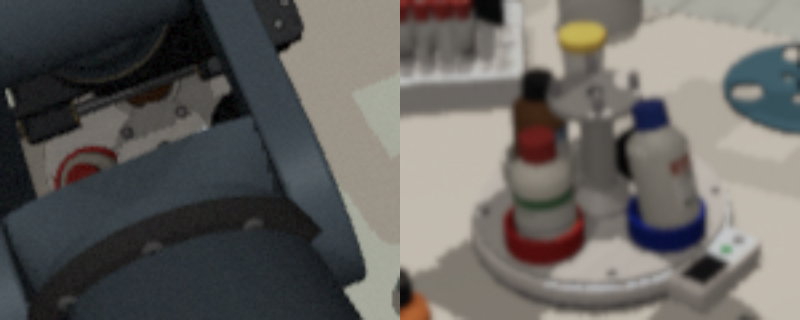

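The blue-capped bottle at (650,115)–(668,235) of the right half stands tilted in the blue socket, cap towards the hub, with its base probably on the outer rim. I'll move the arm aside and measure it.

```bash
python3 -m jog '[[[0,0,-15],[0,0,0],0.3],[[0,-5,-45],[0,0,0],0.3],[[10,-30,-75],[0,0,0],0.3],[[20,-62,-90],[0,0,0],0.3],[[30,-95,-90],[0,0,0],0.3],[[40,-128,-90],[0,0,0],0.3],[[50,-161,-90],[0,0,0],0.3],[[60,-194,-90],[0,0,0],0.3],[[70,-227,-90],[0,0,0],0.3],[[80,-260,-90],[0,0,0],0.3],[[88,-290,-90],[0,0,0],0.3],[[90,-305,-90],[0,0,0],0.3]]'
python3 - <<'E'
from h import *
for n in("scene","top"): cv2.imwrite(f"pics/{n}6.png",vision.capture(n)[:,:,::-1])
a=cv2.imread("pics/top6.png");b=cv2.imread("pics/scene6.png")
k=cv2.INTER_CUBIC
m=np.hstack([cv2.resize(a[155:265,230:340],(400,400),interpolation=k),cv2.resize(b[160:260,260:360],(400,400),interpolation=k)]);cv2.imwrite("pics/m6.png",m)
plan()
E
```

```text
time_s: 22.35
position: [0.5342, -0.0031, 0.2529]
tcp_rot: [[-0.945, -0.326, 0.0], [-0.326, 0.945, -0.001], [0.0, -0.001, -1.0]]
force: [0.2, 1.0, -0.3]
opening: 0.702
t 22.45 p [ 0.5349 -0.0023  0.2528] psi 108.93022936985628 q6 -121.12333025954304 open 0.6955782329479756 tilt [ 0.0008 -0.0007 -1.    ]
```

View pics/m6.png

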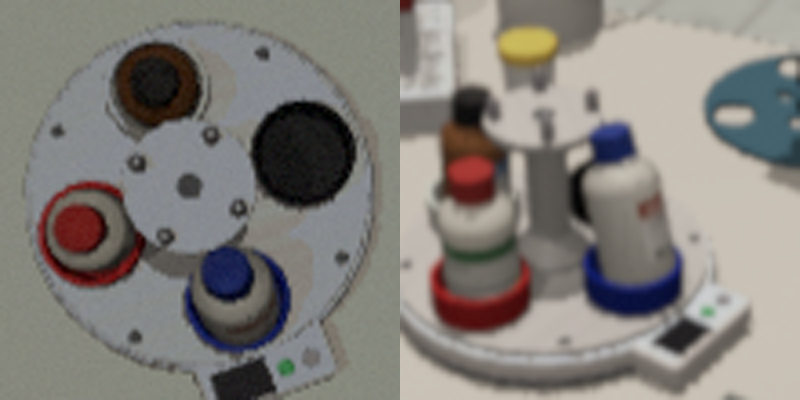

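Run:
```python
from h import *
T=lambda U,V:((U+.5)/(400/110)-.5+230,(V+.5)/(400/110)-.5+155)
S=lambda U,V:((U-400+.5)/4-.5+260,(V+.5)/4-.5+160)
c=np.array([.464,.2985]);r=np.array([np.cos(np.radians(-160.8)),np.sin(np.radians(-160.8))]);t=np.array([-r[1],r[0]])
loc=lambda p:(r@(p[:2]-c),t@(p[:2]-c))
# cap top centre, cap bottom centre hints
p,e=tri(S(614,133),T(226,264));print(p,e,"rad,tan",loc(p))
# body outline: overlay model of a tilted bottle, base centre at rad b, height h, tilt th
def model(b,h,th,tt=0):
    a=np.radians(th);ax=np.r_[-r*np.sin(a),np.cos(a)];base=np.r_[c+r*b+t*tt,h];e1=np.r_[r*np.cos(a),np.sin(a)];e2=np.r_[t,0]
    return [base+ax*z+R*(np.cos(f)*e1+np.sin(f)*e2) for z,R in((0,.02),(.06,.02),(.066,.012),(.083,.012)) for f in np.linspace(0,2*np.pi,37)]
import scipy.optimize as so
a=cv2.imread("pics/top6.png");b=cv2.imread("pics/scene6.png")
# fit base radius & tilt from cap top with lowest point on the floor z=.026
def pts(th): 
    s=np.radians(th);h=.026+.02*np.sin(s)   # inner edge on floor
    return loc(p)[0]+.083*np.sin(s),h,h+.083*np.cos(s)
for th in(6,10,14,18): print(th,pts(th))
th=float(np.interp(-p[2],[-pts(x)[2] for x in range(25)],range(25)))
print("tilt",th,pts(th))
th=12
bb,h,_=pts(th)
for im,n,f in((a,"top",400/110),(b,"scene",4)): pass
A=cv2.resize(a[155:265,230:340],(400,400),interpolation=2);B=cv2.resize(b[160:260,260:360],(400,400),interpolation=2)
for th,col in((8,(0,255,0)),(16,(0,255,255))):
    bb,h,_=pts(th);M=model(bb,h,th,loc(p)[1])
    for q in proj("top",M): cv2.circle(A,tuple(int(v) for v in (q-[230,155]+.5)*400/110),1,col,-1)
    for q in proj("scene",M): cv2.circle(B,tuple(int(v) for v in (q-[260,160]+.5)*4),1,col,-1)
cv2.imwrite("pics/o6.png",np.hstack([A,B]))
```

```text
[0.4263 0.2811 0.1133] 0.0029716529528250497 rad,tan (np.float64(0.04134060555956323), np.float64(0.00401142593421744))
6 (np.float64(0.05001646801077847), np.float64(0.02809056926535307), np.float64(0.11063588658091976))
10 (np.float64(0.05575340430591845), np.float64(0.029472963553338605), np.float64(0.11121200705335187))
14 (np.float64(0.061420122894335655), np.float64(0.030838437911993352), np.float64(0.11137298319290106))
18 (np.float64(0.06698901609268387), np.float64(0.032180339887498945), np.float64(0.11111803073999668))
tilt 0.0 (np.float64(0.04134060555956323), np.float64(0.026), np.float64(0.109))
```

View pics/o6.png

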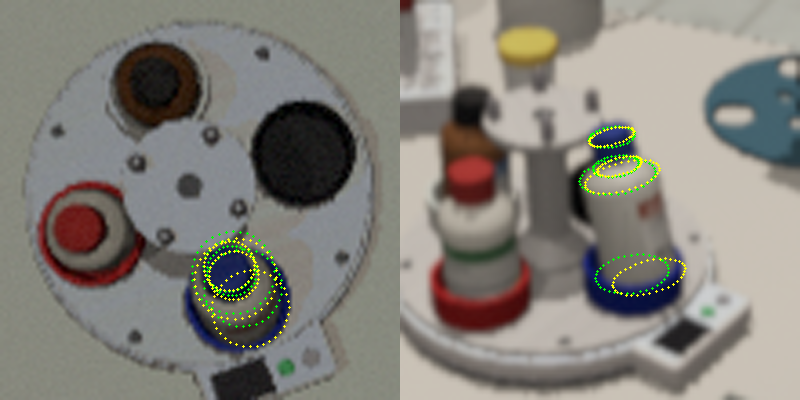

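The overlay puts the tilt at about 12°, with the cap against the flange edge and the base inside the socket. I'll grip the cap, draw it outward until it is upright, and recheck.

Run:
```python
from h import *
T=lambda U,V:((U+.5)/(400/110)-.5+230,(V+.5)/(400/110)-.5+155)
c=np.array([.464,.2985]);r=np.array([-.9444,-.3289]);t=np.array([.3289,-.9444])
p=atz("top",T(226,264),.111);print(p,r@(p[:2]-c),t@(p[:2]-c))
x=c+r*.047+t*.003;print(x);plan((*x,.17,109.2),(*x,.098,109.2))
```

```text
[0.4271 0.2824 0.111 ] 0.04012703601975469 0.0030233758841584114
[0.4206 0.2802]
t 22.45 p [ 0.5349 -0.0023  0.2528] psi 108.93022936985628 q6 -121.12333025954304 open 0.6955782329479756 tilt [ 0.0008 -0.0007 -1.    ]
(np.float64(0.4205999), np.float64(0.2802085), 0.17, 109.2) shift [ 16.5495 304.4159  82.5173] wz -0.26977063014372504
(np.float64(0.4205999), np.float64(0.2802085), 0.098, 109.2) shift [ 16.585  304.4809 154.5173] wz -0.26977063014372504
```

```bash
python3 -m jog '[[[1,10,2],[0,0,0],0.3],[[3,35,6],[0,0,0],0.3],[[5,68,12],[0,0,0],0.3],[[7,102,20],[0,0,0],0.3],[[9,136,30],[0,0,0],0.3],[[11,170,42],[0,0,0],0.3],[[13,204,54],[0,0,0],0.3],[[14,236,64],[0,0,0],0.3],[[15,265,73],[0,0,-0.2],0.3],[[16,288,79],[0,0,-0.3],0.3],[[16.5,301,82],[0,0,-0.3],0.3],[[16.5,304.4,82.5],[0,0,-0.3],0.3]]';python3 -m jog '[[[0,0,0],[0,0,0],0.3],[[0,0,0],[0,0,0],0.3],[[0,0,0],[0,0,0],0.3]]'
python3 - <<'E'
from h import *
plan((.4206,.2802,.098,109.2))
E
```

```text
time_s: 23.45
position: [0.4154, 0.2854, 0.1693]
tcp_rot: [[-0.941, -0.338, -0.003], [-0.338, 0.941, 0.0], [0.003, 0.001, -1.0]]
force: [0.1, -0.2, -0.5]
opening: 0.7
time_s: 23.7
position: [0.4195, 0.2821, 0.1704]
tcp_rot: [[-0.943, -0.333, 0.001], [-0.333, 0.943, 0.0], [-0.001, -0.0, -1.0]]
force: [-0.1, -0.4, -0.6]
opening: 0.7
t 23.7 p [0.4195 0.2821 0.1704] psi 109.45478239637039 q6 -88.20578462184285 open 0.700417858931742 tilt [ 0.0006  0.     -1.    ]
(0.4206, 0.2802, 0.098, 109.2) shift [-0.4159 -2.1434 72.4185] wz 0.2547823963703877
```

```bash
python3 -m jog '[[[0,-1,8],[0,0,0],0.3],[[0,-2,22],[0,0,0],0.3],[[0,-2,36],[0,0,0],0.3],[[0,-2,48],[0,0,0],0.3],[[0,-2,57],[0,0,0.2],0.3],[[0,-2,63],[0,0,0.2],0.3],[[0,-2,68],[0,0,0.2],0.3],[[0,-2,71],[0,0,0.2],0.3],[[0,-2,72.5],[0,0,0.2],0.3],[[0,-2,72.5],[0,0,0.2],0.3]]';python3 -m jog '[[[0,0,0],[0,0,0],0.6],[[0,0,0],[0,0,0],0.75],[[0,0,0],[0,0,0],0.85],[[0,0,0],[0,0,0],1],[[0,0,0],[0,0,0],1],[[0,0,0],[0,0,0],1],[[0,0,0],[0,0,0],1]]'
```

```text
time_s: 24.53
position: [0.4202, 0.2804, 0.0975]
tcp_rot: [[-0.944, -0.33, 0.0], [-0.33, 0.944, 0.0], [-0.0, -0.0, -1.0]]
force: [0.3, 0.4, -0.2]
opening: 0.698
time_s: 25.12
position: [0.4204, 0.2808, 0.0977]
tcp_rot: [[-0.944, -0.33, 0.001], [-0.33, 0.944, 0.001], [-0.001, 0.0, -1.0]]
force: [0.4, 0.2, 0.7]
opening: 0.335
```

Run:
```python
from h import *
for n in("scene","top"): cv2.imwrite(f"pics/{n}7.png",vision.capture(n)[:,:,::-1])
plan((.4092,.2794,.1,109.2))
```

```text
t 25.2167 p [0.4204 0.2807 0.0977] psi 109.2479515278881 q6 -88.22862394266271 open 0.3303208235747266 tilt [ 0.0008  0.0007 -1.    ]
(0.4092, 0.2794, 0.1, 109.2) shift [11.0118  2.4269 -2.2733] wz 0.04795152788810242
```

```bash
python3 -m jog '[[[0,0,0],[0,0,0],0.5],[[0,0,0],[0,0,0],0.5],[[0,0,-2],[0,0,0],0.5],[[0,0,-3.5],[0,0,0],0.5],[[0,0,-3.5],[0,0,0],1],[[0,0,-3.5],[0,0,0],1],[[0,0,-3.5],[0,0,0],1],[[0,0,-3.5],[0,0,0],1],[[0,0,-3.5],[0,0,0],1],[[0,0,-3.5],[0,0,0],1]]'
python3 - <<'E'
from h import *
for n in("scene","top"): cv2.imwrite(f"pics/{n}8.png",vision.capture(n)[:,:,::-1])
b=cv2.imread("pics/scene8.png");cv2.imwrite("pics/m8.png",cv2.resize(b[150:270,250:370],(600,600),interpolation=2))
E
```

```text
time_s: 26.05
position: [0.4198, 0.2807, 0.1012]
tcp_rot: [[-0.944, -0.329, -0.0], [-0.329, 0.944, 0.001], [0.0, 0.001, -1.0]]
force: [-1.1, 1.5, 2.2]
opening: 0.287
```

View pics/m8.png

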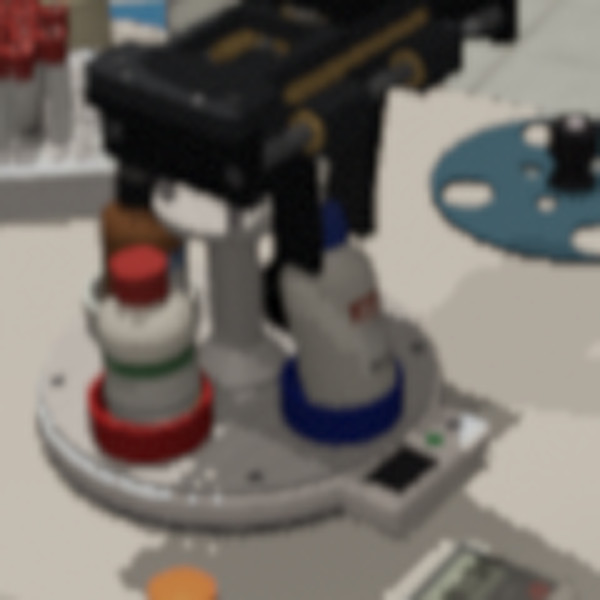

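The cap is gripped and the base is inside the blue socket at (340,410). I'll draw the cap outward to the upright position.

```bash
python3 -m jog '[[[2,0,0],[0,0,0],1],[[4,0,0],[0,0,0],1],[[6,1,0.5],[0,0,0],1],[[8,1.5,1],[0,0,0],1],[[10,2,1.5],[0,0,0],1],[[11,2.4,2],[0,0,0],1],[[11,2.4,2],[0,0,0],1],[[11,2.4,2],[0,0,0],1]]'
python3 - <<'E'
from h import *
for n in("scene","top"): cv2.imwrite(f"pics/{n}9.png",vision.capture(n)[:,:,::-1])
b=cv2.imread("pics/scene9.png");cv2.imwrite("pics/m9.png",cv2.resize(b[170:260,280:370],(540,540),interpolation=2))
plan((.4092,.2794,.1,109.2))
E
```

```text
time_s: 26.82
position: [0.4167, 0.2814, 0.1021]
tcp_rot: [[-0.943, -0.331, 0.018], [-0.331, 0.944, 0.005], [-0.018, -0.001, -1.0]]
force: [7.4, 2.6, 12.0]
opening: 0.28
t 26.9167 p [0.4168 0.2813 0.102 ] psi 109.31983234565864 q6 -87.9207430281471 open 0.2828822223069137 tilt [ 0.0175  0.0054 -0.9998]
(0.4092, 0.2794, 0.1, 109.2) shift [7.8141 0.6736 1.8909] wz 0.11983234565863654
```

View pics/m9.png

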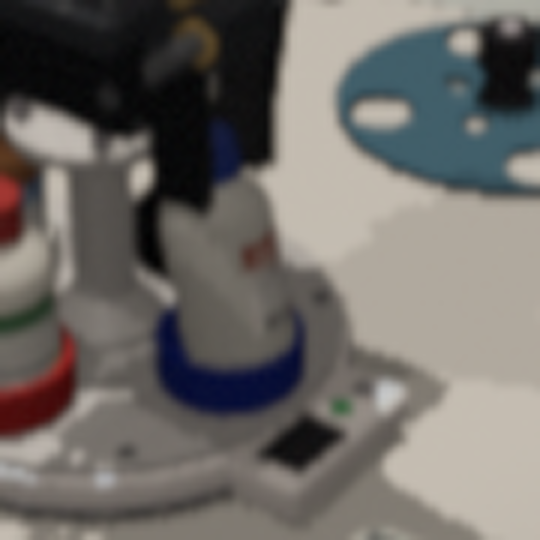

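The base is wedged against the outer wall and the grip doesn't let the bottle pivot. I'll ease back and lift it out, then correct the tilt with the wrist.

```bash
python3 -m jog '[[[-5,-1,-1],[0,0,0],1],[[-8,-1,-2],[0,0,0],1],[[-8,-1,-4],[0,0,0],1],[[-8,-1,-8],[0,0,0],1],[[-8,-1,-14],[0,0,0],1],[[-8,-1,-24],[0,0,0],1],[[-8,-1,-36],[0,0,0],1],[[-4,-1,-50],[0,0,0],1],[[0,0,-66],[0,0,0],1],[[4,0,-80],[0,0,0],1],[[6,0,-86],[0,0,0],1],[[6,0,-86],[0,0,0],1]]';python3 -m jog '[[[0,0,0],[0,0,0],1],[[0,0,0],[0,0,0],1]]'
python3 - <<'E'
from h import *
for n in("scene","top"): cv2.imwrite(f"pics/{n}10.png",vision.capture(n)[:,:,::-1])
plan()
p=np.array(bot.read_state()["position"]);q=proj("scene",[p])[0];print(q)
b=cv2.imread("pics/scene10.png");u,v=(q-[50,30]).astype(int);print(u,v);cv2.imwrite("pics/m10.png",cv2.resize(b[v:v+100,u:u+100],(600,600),interpolation=2))
E
```

```text
time_s: 27.92
position: [0.4029, 0.2769, 0.1865]
tcp_rot: [[-0.944, -0.33, 0.002], [-0.33, 0.944, 0.0], [-0.002, -0.0, -1.0]]
force: [-1.1, 0.7, -1.0]
opening: 0.277
time_s: 28.08
position: [0.4027, 0.2767, 0.1845]
tcp_rot: [[-0.944, -0.33, -0.001], [-0.33, 0.944, -0.001], [0.001, -0.0, -1.0]]
force: [-0.3, -0.3, -0.8]
opening: 0.276
t 28.1833 p [0.4028 0.2768 0.1842] psi 109.2629113457064 q6 -87.8829963181151 open 0.27352444170006596 tilt [-0.0017 -0.0008 -1.    ]
[319.9001 165.6934]
269 135
```

View pics/m10.png

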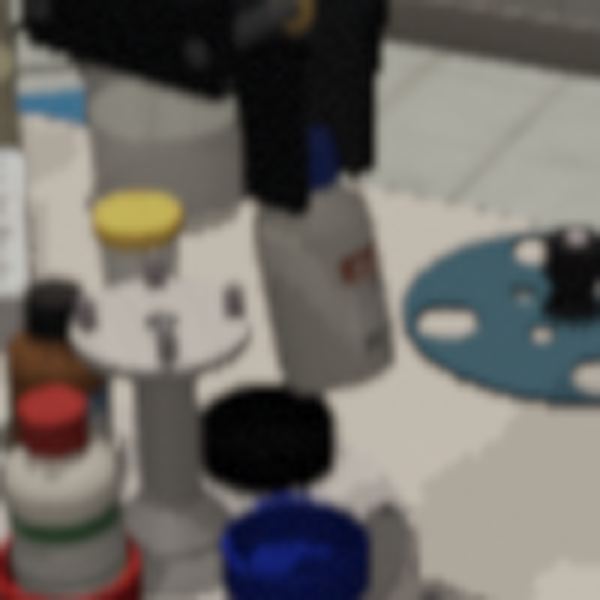

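Run:
```python
from h import *
r=np.array([-.9444,-.3289]);g=np.array([.4028,.2768]);
for th in range(0,31,5):
    a=np.radians(th);ax=np.r_[-r*np.sin(a),np.cos(a)]
    cap=np.r_[g,.196]; q=proj("scene",[cap,cap-ax*.015,cap-ax*.075]);q=(q-[269,135]+.5)*6
    v=proj("scene",[cap-ax*.075]);d=q[2]-q[1];print(th,q.round(0).tolist(),d[0]/d[1])
```

```text
0 [[308.0, 154.0], [309.0, 196.0], [311.0, 356.0]] 0.01645655694016229
5 [[308.0, 154.0], [312.0, 197.0], [327.0, 361.0]] 0.09108088503693305
10 [[308.0, 154.0], [315.0, 198.0], [342.0, 365.0]] 0.1632747240909674
15 [[308.0, 154.0], [318.0, 198.0], [358.0, 367.0]] 0.23421498590913872
20 [[308.0, 154.0], [321.0, 198.0], [373.0, 368.0]] 0.30499990801769744
25 [[308.0, 154.0], [324.0, 197.0], [388.0, 367.0]] 0.37671823014840355
30 [[308.0, 154.0], [327.0, 197.0], [403.0, 364.0]] 0.450517099729627
```

```bash
python3 -m jog '[[[-2,0,-2],[0,-4,0],1],[[-5,0,-4],[0,-8,0],1],[[-8,0,-5],[0,-10,0],1],[[-8,0,-5],[0,-10,0],1],[[-8,0,-5],[0,-10,0],1],[[-8,0,-5],[0,-10,0],1]]'
python3 - <<'E'
from h import *
for n in("scene","top"): cv2.imwrite(f"pics/{n}11.png",vision.capture(n)[:,:,::-1])
plan()
s=bot.read_state();p=np.array(s["position"]);R=np.array(s["tcp_rot"]);print(R)
b=cv2.imread("pics/scene11.png");m=cv2.resize(b[135:235,269:369],(600,600),interpolation=2)
# model upright bottle: axis 2 mm outward of TCP, cap bottom at TCP z
r=np.array([-.9444,-.3289]);base=np.r_[p[:2]+r*.002,p[2]-.068]
for z,Q in((0,.02),(.06,.02),(.066,.012),(.083,.012)):
    for f in np.linspace(0,6.28,40):
        q=(proj("scene",[base+[Q*np.cos(f),Q*np.sin(f),z]])[0]-[269,135]+.5)*6;cv2.circle(m,tuple(q.astype(int)),1,(0,255,0),-1)
cv2.imwrite("pics/m11.png",m)
E
```

```text
time_s: 28.68
position: [0.4112, 0.2798, 0.1898]
tcp_rot: [[-0.93, -0.33, 0.163], [-0.325, 0.944, 0.057], [-0.173, -0.0, -0.985]]
force: [0.8, 0.6, -1.1]
opening: 0.276
t 28.7833 p [0.4114 0.2799 0.1899] psi 109.25440508596743 q6 -87.22626826496554 open 0.272993311360733 tilt [ 0.1637  0.0572 -0.9849]
[[-0.9298 -0.3298  0.1637]
 [-0.3248  0.9441  0.0572]
 [-0.1734 -0.     -0.9849]]
```

View pics/m11.png

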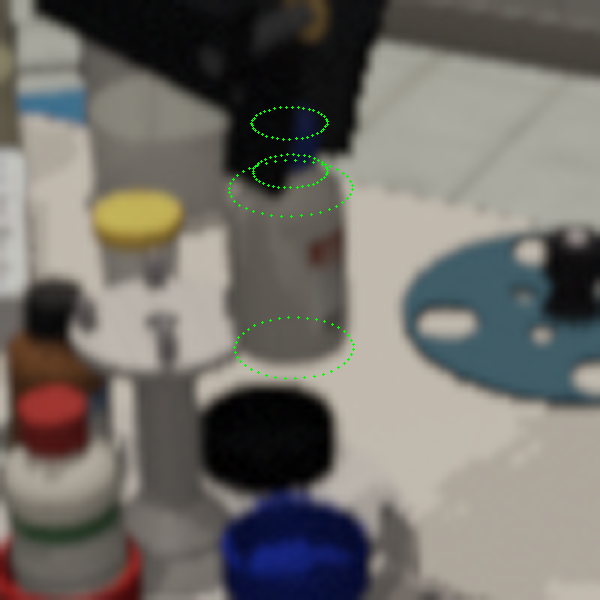

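The bottle is upright now (body edges vertical, x 230–345). It sits about 1 mm inward of the model and somewhat higher. I'll lower it slowly along world z.

```bash
python3 -m jog '[[[2,0,8],[0,0,0],1],[[5,0,22],[0,0,0],1],[[8,0,38],[0,0,0],1],[[11,0,53],[0,0,0],1],[[13,0,66],[0,0,0],1],[[14,0,74],[0,0,0],1],[[14.2,0,75],[0,0,0],1],[[14.2,0,75],[0,0,0],1],[[14.2,0,75],[0,0,0],1]]';python3 -m jog '[[[0.3,0,2],[0,0,0],1],[[0.7,0,4],[0,0,0],1],[[1,0,6],[0,0,0],1],[[1.4,0,8],[0,0,0],1],[[1.4,0,8],[0,0,0],1]]'
```

```text
time_s: 29.53
position: [0.4103, 0.2796, 0.114]
tcp_rot: [[-0.93, -0.33, 0.165], [-0.325, 0.944, 0.058], [-0.174, 0.0, -0.985]]
force: [1.5, -0.1, -1.2]
opening: 0.273
time_s: 29.95
position: [0.4097, 0.2793, 0.1054]
tcp_rot: [[-0.93, -0.33, 0.164], [-0.325, 0.944, 0.057], [-0.173, -0.0, -0.985]]
force: [-0.4, 0.1, -0.0]
opening: 0.272
```

```bash
python3 -m jog '[[[0.3,0,2],[0,0,0],1],[[0.7,0,4],[0,0,0],1],[[1,0,5],[0,0,0],1],[[1,0,5],[0,0,0],1]]'
```

```text
time_s: 30.28
position: [0.4095, 0.2793, 0.1002]
tcp_rot: [[-0.93, -0.33, 0.163], [-0.325, 0.944, 0.057], [-0.173, -0.0, -0.985]]
force: [0.5, 1.2, -0.7]
opening: 0.269
```

```bash
python3 -m jog '[[[0.2,0,1],[0,0,0],1],[[0.4,0,2],[0,0,0],1],[[0.5,0,3],[0,0,0],1],[[0.5,0,3],[0,0,0],1]]';python3 -m jog '[[[0.2,0,1],[0,0,0],1],[[0.4,0,2],[0,0,0],1],[[0.4,0,2],[0,0,0],1]]';python3 -m jog '[[[0.2,0,1],[0,0,0],1],[[0.4,0,2],[0,0,0],1],[[0.4,0,2],[0,0,0],1]]'
```

```text
time_s: 30.62
position: [0.4097, 0.2793, 0.0973]
tcp_rot: [[-0.93, -0.33, 0.164], [-0.325, 0.944, 0.057], [-0.173, -0.0, -0.985]]
force: [-0.3, -0.8, -1.2]
opening: 0.273
time_s: 30.87
position: [0.4096, 0.2793, 0.0952]
tcp_rot: [[-0.93, -0.33, 0.164], [-0.325, 0.944, 0.057], [-0.173, -0.0, -0.985]]
force: [0.0, -0.4, -1.5]
opening: 0.276
time_s: 31.12
position: [0.4096, 0.2793, 0.0932]
tcp_rot: [[-0.93, -0.33, 0.164], [-0.325, 0.944, 0.057], [-0.173, -0.0, -0.985]]
force: [0.2, 0.3, -0.7]
opening: 0.273
```

Inserted without contact force. I'll feel for the floor over the last few millimetres.

```bash
python3 -m jog '[[[0.2,0,1],[0,0,0],1],[[0.4,0,2],[0,0,0],1],[[0.4,0,2],[0,0,0],1]]';python3 -m jog '[[[0.2,0,1],[0,0,0],1],[[0.4,0,2],[0,0,0],1],[[0.4,0,2],[0,0,0],1]]'
```

```text
time_s: 31.37
position: [0.4098, 0.2794, 0.0914]
tcp_rot: [[-0.93, -0.33, 0.164], [-0.325, 0.944, 0.057], [-0.174, 0.0, -0.985]]
force: [-0.9, 0.2, 0.1]
opening: 0.275
time_s: 31.62
position: [0.4105, 0.2798, 0.0913]
tcp_rot: [[-0.929, -0.33, 0.167], [-0.325, 0.944, 0.059], [-0.177, 0.0, -0.984]]
force: [-3.3, -1.0, 17.4]
opening: 0.273
```

```bash
python3 -m jog '[[[-0.2,0,-1.5],[0,0,0],1],[[-0.2,0,-1.5],[0,0,0],0.8],[[-0.2,0,-1.5],[0,0,0],0.6],[[-0.2,0,-1.5],[0,0,0],0.4],[[-0.2,0,-1.5],[0,0,0],0.3],[[-0.2,0,-1.5],[0,0,0],0.3],[[-3,0,-14],[0,0,0],0.3],[[-6,0,-34],[0,0,0],0.3],[[-11,0,-62],[0,0,0],0.3],[[-16,0,-85],[0,0,0],0.3],[[-17,0,-90],[0,5,0],0.3],[[-17,0,-90],[0,9.9,0],0.3]]';python3 -m jog '[[[0,0,0],[0,0,0],0.3],[[0,0,0],[0,0,0],0.3]]'
python3 - <<'E'
from h import *
for n in("scene","top"): cv2.imwrite(f"pics/{n}12.png",vision.capture(n)[:,:,::-1])
plan((.5190,.3177,.165,109.2))
b=cv2.imread("pics/scene12.png");d=b.astype(int)
# blue cap blob and socket blob
m=((d[...,0]>d[...,2]+40)&(d[...,0]>70)).astype(np.uint8);n,_,st,ce=cv2.connectedComponentsWithStats(m)
for s,c in zip(st[1:],ce[1:]):
    if s[4]>15 and 250<c[0]<380 and 150<c[1]<270: print(s,c)
print(proj("scene",[[.4092,.2794,.1005],[.4092,.2794,.109],[.4092,.2794,.044]]))
E
```

```text
time_s: 32.62
position: [0.4104, 0.2799, 0.1833]
tcp_rot: [[-0.944, -0.33, 0.002], [-0.33, 0.944, 0.001], [-0.002, 0.0, -1.0]]
force: [0.9, 0.2, -0.2]
opening: 0.702
time_s: 32.78
position: [0.4114, 0.2798, 0.1804]
tcp_rot: [[-0.944, -0.33, 0.003], [-0.33, 0.944, 0.001], [-0.003, -0.0, -1.0]]
force: [-0.4, 0.3, 0.3]
opening: 0.7
t 32.8833 p [0.409  0.2791 0.1798] psi 109.26464779119519 q6 -87.90261510723303 open 0.6968150107808406 tilt [-0.0004 -0.0003 -1.    ]
(0.519, 0.3177, 0.165, 109.2) shift [-116.5701    0.1681   14.7429] wz 0.06464779119518482
[272 150  11   5  40] [277.825 151.975]
[[317.7338 201.4492]
 [317.6596 197.923 ]
 [318.2061 223.876 ]]
```

Run:
```python
from h import *
for k in(0,12):
    d=cv2.imread(f"pics/scene{k}.png").astype(int)
    m=((d[...,0]>d[...,2]+20)&(d[...,0]>d[...,1]+15)).astype(np.uint8);n,_,st,ce=cv2.connectedComponentsWithStats(m)
    for s,c in zip(st[1:],ce[1:]):
        if s[4]>25 and 290<c[0]<345 and 170<c[1]<270: print(k,s,c)
```

```text
0 [309 178  10  10  73] [313.5616 182.5342]
0 [305 222  26  17 203] [317.6502 231.867 ]
12 [312 197  11  10  88] [316.9886 201.9659]
12 [306 222  24  17 183] [317.3388 232.1967]
```

The blue cap blob is centred at (317.0,202.0), against (317.7,201.4) expected for a seated upright bottle, so it's home. Next is the black-capped bottle in the spare socket.

```bash
python3 -m jog '[[[-6,0,0],[0,0,0],0.3],[[-20,0,0],[0,0,0],0.3],[[-40,0,2],[0,0,0],0.3],[[-60,0,4],[0,0,0],0.3],[[-80,0,8],[0,0,0],0.3],[[-98,0,12],[0,0,0],0.3],[[-110,0,15],[0,0,0],0.3],[[-116,0,15],[0,0,0],0.3],[[-117,0,15],[0,0,0],0.3],[[-117,0,15],[0,0,0],0.3],[[-117,0,15],[0,0,0],0.3]]'
python3 -c "
from h import *
plan((.5193,.3178,.0935,109.2))"
```

```text
time_s: 33.8
position: [0.52, 0.318, 0.166]
tcp_rot: [[-0.944, -0.33, 0.0], [-0.33, 0.944, 0.0], [-0.0, -0.0, -1.0]]
force: [-1.3, -0.5, 0.1]
opening: 0.698
t 33.8 p [0.52  0.318 0.166] psi 109.2727699696096 q6 -88.31539777799145 open 0.6983939359237259 tilt [ 0.0004  0.0001 -1.    ]
(0.5193, 0.3178, 0.0935, 109.2) shift [ 0.743   0.0351 72.4932] wz 0.07276996960959536
```

```bash
python3 -m jog '[[[0.7,0,8],[0,0,0],0.3],[[0.7,0,25],[0,0,0],0.3],[[0.7,0,42],[0,0,0],0.3],[[0.7,0,57],[0,0,0],0.3],[[0.7,0,66],[0,0,0],0.3],[[0.7,0,71],[0,0,0],0.3],[[0.7,0,73],[0,0,0],0.3],[[0.7,0,73],[0,0,0],0.3]]'; python3 -m jog '[[[0,0,0],[0,0,0],0.6],[[0,0,0],[0,0,0],0.8],[[0,0,0],[0,0,0],1],[[0,0,0],[0,0,0],1],[[0,0,0],[0,0,0],1],[[0,0,0],[0,0,0],1],[[0,0,0],[0,0,0],1],[[0,0,0],[0,0,0],1]]'
python3 -m jog '[[[0,0,-4],[0,0,0],1],[[0,0,-12],[0,0,0],1],[[0,0,-26],[0,0,0],1],[[0,0,-42],[0,0,0],1],[[0,0,-60],[0,0,0],1],[[0,0,-78],[0,0,0],1],[[0,0,-94],[0,0,0],1],[[0,0,-106],[0,0,0],1],[[0,0,-113],[0,0,0],1],[[0,0,-116],[0,0,0],1],[[0,0,-116],[0,0,0],1]]'; python3 -c "
from h import *
plan((.4831,.2437,.21,19.2))"
```

```text
time_s: 34.47
position: [0.5205, 0.3181, 0.093]
tcp_rot: [[-0.944, -0.33, 0.001], [-0.33, 0.944, 0.0], [-0.001, -0.0, -1.0]]
force: [0.3, 0.0, 0.5]
opening: 0.703
time_s: 35.13
position: [0.5206, 0.3182, 0.0933]
tcp_rot: [[-0.944, -0.33, 0.002], [-0.33, 0.944, 0.001], [-0.002, 0.0, -1.0]]
force: [0.1, -0.1, 0.9]
opening: 0.27
time_s: 36.05
position: [0.5206, 0.3181, 0.2099]
tcp_rot: [[-0.944, -0.33, 0.003], [-0.33, 0.944, 0.001], [-0.003, 0.0, -1.0]]
force: [0.0, 0.4, -1.5]
opening: 0.27
t 36.05 p [0.5206 0.3181 0.2099] psi 109.265066968977 q6 -88.3157680330287 open 0.2700856776229307 tilt [ 0.0028  0.001  -1.    ]
(0.4831, 0.2437, 0.21, 19.2) shift [ 59.9232 -57.8818  -0.3071] wz 90.06506696897699
```

```bash
python3 -m jog '[[[2,-2,0],[0,0,3],1],[[6,-6,0],[0,0,8],1],[[11,-11,0],[0,0,14],1],[[17,-17,0],[0,0,20],1],[[23,-23,0],[0,0,26],1],[[29,-29,0],[0,0,32],1],[[35,-35,0],[0,0,38],1],[[41,-41,0],[0,0,44],1],[[46,-46,0],[0,0,50],1],[[51,-50,0],[0,0,56],1],[[55,-53,0],[0,0,62],1],[[57,-55,0],[0,0,68],1]]'
python3 -m jog '[[[0,0,0],[0,0,6],1],[[0,0,0],[0,0,12],1],[[0,0,0],[0,0,17],1],[[0,0,0],[0,0,20],1],[[0,0,0],[0,0,22],1],[[0,0,0],[0,0,22],1],[[0,0,0],[0,0,22],1]]'
python3 - <<'E'
from h import *
for n in("scene","top"): cv2.imwrite(f"pics/{n}13.png",vision.capture(n)[:,:,::-1])
plan((.4831,.2437,.11,19.2))
p=np.array(bot.read_state()["position"])
b=cv2.imread("pics/scene13.png");q0=(proj("scene",[p])[0]-[40,25]).astype(int);m=cv2.resize(b[q0[1]:q0[1]+90,q0[0]:q0[0]+90],(540,540),interpolation=2)
base=np.r_[p[:2],p[2]-.0675]
for z,Q in((0,.02),(.06,.02),(.066,.012),(.083,.012)):
    for f in np.linspace(0,6.28,40):
        q=(proj("scene",[base+[Q*np.cos(f),Q*np.sin(f),z]])[0]-q0+.5)*6;cv2.circle(m,tuple(q.astype(int)),1,(0,255,0),-1)
cv2.imwrite("pics/m13.png",m)
E
```

```text
time_s: 37.05
position: [0.4834, 0.2466, 0.2078]
tcp_rot: [[-0.655, 0.755, -0.001], [0.755, 0.655, -0.0], [0.001, -0.001, -1.0]]
force: [-0.9, 0.4, -1.3]
opening: 0.268
time_s: 37.63
position: [0.4842, 0.2471, 0.2082]
tcp_rot: [[-0.331, 0.944, -0.0], [0.944, 0.331, 0.0], [0.0, -0.0, -1.0]]
force: [-0.3, 0.1, -1.4]
opening: 0.27
t 37.7333 p [0.4844 0.2472 0.2085] psi 19.30508590424074 q6 -4.053067492096335 open 0.26985658417015607 tilt [ 0.0006  0.0002 -1.    ]
(0.4831, 0.2437, 0.11, 19.2) shift [-2.8631 -2.4525 98.4877] wz 0.10508590424074171
```

View pics/m13.png

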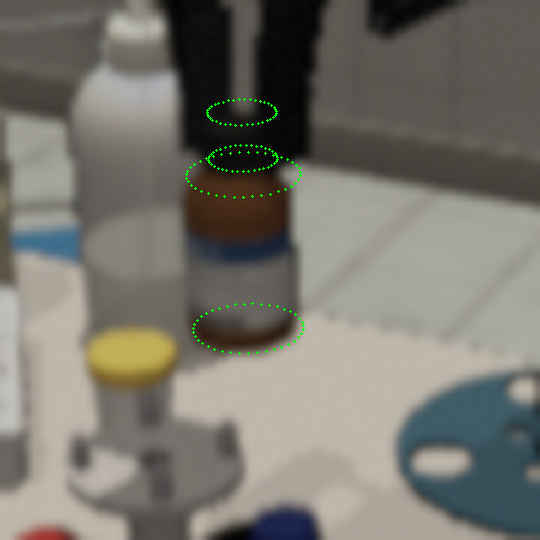

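The bottle hangs upright and matches the model within about 1.5 mm. Inserting it in stages.

```bash
python3 -m jog '[[[-1,-1,8],[0,0,0],1],[[-2.9,-2.5,24],[0,0,0],1],[[-2.9,-2.5,44],[0,0,0],1],[[-2.9,-2.5,64],[0,0,0],1],[[-2.9,-2.5,80],[0,0,0],1],[[-2.9,-2.5,88],[0,0,0],1],[[-2.9,-2.5,91],[0,0,0],1],[[-2.9,-2.5,91],[0,0,0],1],[[-2.9,-2.5,91],[0,0,0],1]]'; python3 -c "
from h import *
plan((.4831,.2437,.11,19.2))"
```

```text
time_s: 38.48
position: [0.484, 0.2439, 0.1184]
tcp_rot: [[-0.33, 0.944, 0.003], [0.944, 0.33, 0.001], [-0.0, 0.003, -1.0]]
force: [-0.5, 0.2, -0.6]
opening: 0.27
t 38.4833 p [0.484  0.2439 0.1184] psi 19.26747929485782 q6 -4.348446311068869 open 0.2696526372326486 tilt [ 0.0027  0.0009 -1.    ]
(0.4831, 0.2437, 0.11, 19.2) shift [ 0.0619 -0.955   8.4319] wz 0.06747929485782223
```

```bash
python3 -m jog '[[[0,0,2],[0,0,0],1],[[0,0,4],[0,0,0],1],[[0,0,6],[0,0,0],1],[[0,0,8],[0,0,0],1],[[0,0,9],[0,0,0],1],[[0,0,9],[0,0,0],1]]'
```

```text
time_s: 38.98
position: [0.4833, 0.2437, 0.1088]
tcp_rot: [[-0.33, 0.944, 0.001], [0.944, 0.33, 0.0], [0.0, 0.001, -1.0]]
force: [-0.4, 0.3, -0.7]
opening: 0.269
```

```bash
python3 -m jog '[[[0,0,2],[0,0,0],1],[[0,0,4],[0,0,0],1],[[0,0,5],[0,0,0],1],[[0,0,5],[0,0,0],1]]'; python3 -m jog '[[[0,0,2],[0,0,0],1],[[0,0,4],[0,0,0],1],[[0,0,5],[0,0,0],1],[[0,0,5],[0,0,0],1]]'
```

```text
time_s: 39.32
position: [0.4833, 0.2438, 0.1037]
tcp_rot: [[-0.33, 0.944, 0.001], [0.944, 0.33, 0.0], [0.0, 0.001, -1.0]]
force: [-0.1, -0.0, -0.4]
opening: 0.27
time_s: 39.65
position: [0.4833, 0.2437, 0.0987]
tcp_rot: [[-0.33, 0.944, 0.001], [0.944, 0.33, 0.0], [0.0, 0.001, -1.0]]
force: [-0.1, -0.5, -0.4]
opening: 0.273
```

```bash
python3 -m jog '[[[0,0,2],[0,0,0],1],[[0,0,3.5],[0,0,0],1],[[0,0,4.5],[0,0,0],1],[[0,0,4.5],[0,0,0],1]]'
```

```text
time_s: 39.98
position: [0.4833, 0.2438, 0.0942]
tcp_rot: [[-0.33, 0.944, 0.001], [0.944, 0.33, 0.0], [0.0, 0.001, -1.0]]
force: [-0.1, 0.3, -0.8]
opening: 0.266
```

```bash
python3 -m jog '[[[0,0,0.5],[0,0,0],0.8],[[0,0,0.5],[0,0,0],0.6],[[0,0,0.5],[0,0,0],0.4],[[0,0,0.5],[0,0,0],0.3],[[0,0,0.5],[0,0,0],0.3],[[0,0,-10],[0,0,0],0.3],[[0,0,-28],[0,0,0],0.3],[[0,0,-50],[0,0,0],0.3],[[0,0,-75],[0,0,0],0.3],[[0,0,-95],[0,0,0],0.3],[[0,0,-105],[0,0,0],0.3],[[0,0,-105],[0,0,0],0.3]]'
python3 -m jog '[[[-6,0,0],[0,0,0],0.3],[[-22,-2,0],[0,0,0],0.3],[[-45,-4,0],[0,0,0],0.3],[[-70,-6,0],[0,0,0],0.3],[[-95,-8,10],[0,0,0],0.3],[[-120,-10,25],[0,0,0],0.3],[[-145,-12,42],[0,0,0],0.3],[[-168,-14,60],[0,0,0],0.3],[[-185,-16,78],[0,0,0],0.3],[[-195,-16.5,92],[0,0,0],0.3],[[-199,-16.8,98],[0,0,0],0.3],[[-199.6,-16.8,98],[0,0,0],0.3]]'
python3 -m jog '[[[0,0,0],[0,0,0],0.3],[[0,0,0],[0,0,0],0.3]]'
python3 - <<'E'
from h import *
for n in("scene","top"): cv2.imwrite(f"pics/{n}14.png",vision.capture(n)[:,:,::-1])
plan((.5333,.0498,.0215,19.2))
d=cv2.imread("pics/scene14.png");cv2.imwrite("pics/m14.png",np.hstack([cv2.resize(d[150:260,240:360],(400,367),interpolation=2),cv2.resize(cv2.imread("pics/top14.png")[150:260,230:350],(400,367),interpolation=2)]))
E
```

```text
time_s: 40.98
position: [0.4851, 0.2443, 0.2025]
tcp_rot: [[-0.33, 0.944, 0.008], [0.944, 0.33, 0.002], [-0.0, 0.008, -1.0]]
force: [0.8, 0.1, -0.6]
opening: 0.699
time_s: 41.98
position: [0.5316, 0.0489, 0.0988]
tcp_rot: [[-0.328, 0.945, -0.004], [0.945, 0.328, 0.001], [0.003, -0.004, -1.0]]
force: [0.4, 0.6, 0.2]
opening: 0.698
time_s: 42.15
position: [0.5334, 0.0504, 0.1017]
tcp_rot: [[-0.33, 0.944, 0.002], [0.944, 0.33, 0.001], [0.0, 0.002, -1.0]]
force: [-0.9, -0.8, -0.2]
opening: 0.702
t 42.25 p [0.5337 0.0506 0.1022] psi 19.331470562783064 q6 -25.94273589388643 open 0.6989308116984227 tilt [ 0.003   0.0005 -1.    ]
(0.5333, 0.0498, 0.0215, 19.2) shift [-0.5656 -0.9172 80.7318] wz 0.1314705627830648
```

View pics/m14.png

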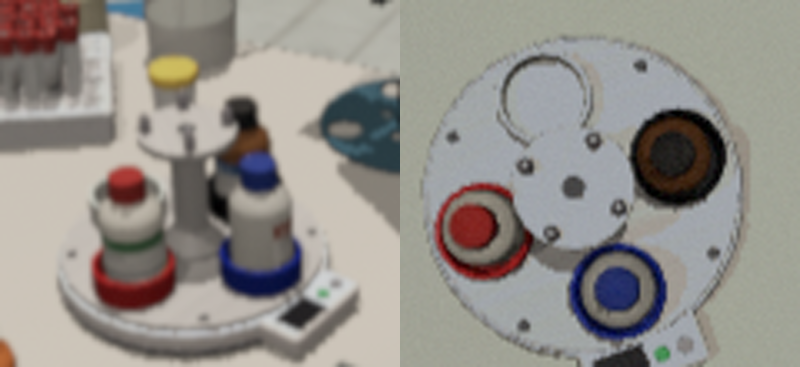

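All three bottles are upright in their own sockets: red (475,228), blue (620,288) and black (674,155) in the right half. The white socket is empty. Now the cover: I'll grip the knob once, then again at 90°, so it is centred in both axes.

```bash
python3 -m jog '[[[-0.6,-0.9,8],[0,0,0.1],0.3],[[-0.6,-0.9,25],[0,0,0.1],0.3],[[-0.6,-0.9,45],[0,0,0.1],0.3],[[-0.6,-0.9,62],[0,0,0.1],0.3],[[-0.6,-0.9,74],[0,0,0.1],0.3],[[-0.6,-0.9,79],[0,0,0.1],0.3],[[-0.6,-0.9,80.5],[0,0,0.1],0.3],[[-0.6,-0.9,80.5],[0,0,0.1],0.3],[[-0.6,-0.9,80.5],[0,0,0.1],0.3]]'
python3 -m jog '[[[0,0,0],[0,0,0],0.5],[[0,0,0],[0,0,0],0.7],[[0,0,0],[0,0,0],1],[[0,0,0],[0,0,0],1],[[0,0,0],[0,0,0],1],[[0,0,0],[0,0,0],1],[[0,0,0],[0,0,0],1],[[0,0,0],[0,0,0],0.4],[[0,0,0],[0,0,0],0.4],[[0,0,0],[0,0,0],0.4]]'
```

```text
time_s: 43.0
position: [0.5335, 0.0491, 0.0216]
tcp_rot: [[-0.329, 0.944, 0.003], [0.944, 0.329, 0.0], [-0.001, 0.003, -1.0]]
force: [-0.5, 0.0, -0.2]
opening: 0.702
time_s: 43.83
position: [0.5328, 0.049, 0.0209]
tcp_rot: [[-0.328, 0.945, 0.001], [0.945, 0.328, 0.001], [0.0, 0.001, -1.0]]
force: [-0.5, 0.6, 0.9]
opening: 0.454
```

```bash
python3 -m jog '[[[0,0,0],[0,0,-4],0.4],[[0,0,0],[0,0,-11],0.4],[[0,0,0],[0,0,-18],0.4],[[0,0,0],[0,0,-25],0.4],[[0,0,0],[0,0,-32],0.4],[[0,0,0],[0,0,-39],0.4],[[0,0,0],[0,0,-46],0.4],[[0,0,0],[0,0,-53],0.4],[[0,0,0],[0,0,-60],0.4],[[0,0,0],[0,0,-67],0.4],[[0,0,0],[0,0,-74],0.4],[[0,0,0],[0,0,-81],0.4]]'; python3 -m jog '[[[0,0,0],[0,0,-6],0.4],[[0,0,0],[0,0,-9],0.4],[[0,0,0],[0,0,-9],0.4],[[0,0,0],[0,0,-9],0.6],[[0,0,0],[0,0,-9],0.8],[[0,0,0],[0,0,-9],1],[[0,0,0],[0,0,-9],1],[[0,0,0],[0,0,-9],1],[[0,0,0],[0,0,-9],1]]'; python3 -m jog '[[[0,0,0],[0,0,0],1],[[0,0,0],[0,0,0],1]]'
python3 - <<'E'
from h import *
for n in("scene","top"): cv2.imwrite(f"pics/{n}15.png",vision.capture(n)[:,:,::-1])
plan()
E
```

```text
time_s: 44.83
position: [0.5328, 0.049, 0.0208]
tcp_rot: [[-0.983, -0.182, 0.001], [-0.182, 0.983, 0.001], [-0.001, 0.0, -1.0]]
force: [-1.1, 0.3, -0.5]
opening: 0.599
time_s: 45.58
position: [0.5329, 0.0491, 0.0209]
tcp_rot: [[-0.945, -0.328, 0.001], [-0.328, 0.945, 0.001], [-0.002, 0.0, -1.0]]
force: [0.6, 0.9, -0.1]
opening: 0.312
time_s: 45.75
position: [0.5329, 0.0491, 0.0209]
tcp_rot: [[-0.945, -0.328, 0.001], [-0.328, 0.945, 0.001], [-0.002, 0.0, -1.0]]
force: [-1.0, 0.6, 0.5]
opening: 0.31
t 45.85 p [0.5329 0.0491 0.021 ] psi 109.15418763757756 q6 -115.96065527347784 open 0.3127247152875628 tilt [ 0.0015  0.0007 -1.    ]
```

```bash
python3 -m jog '[[[0,0,-4],[0,0,0],1],[[0,0,-12],[0,0,0],1],[[0,0,-25],[0,0,0],1],[[0,0,-42],[0,0,0],1],[[0,0,-60],[0,0,0],1],[[0,0,-80],[0,0,0],1],[[0,0,-100],[0,0,0],1],[[0,0,-120],[0,0,0],1],[[0,0,-137],[0,0,0],1],[[0,0,-149],[0,0,0],1],[[0,0,-155],[0,0,0],1],[[0,0,-155],[0,0,0],1]]'; python3 -m jog '[[[0,6,0],[0,0,1],1],[[-1,20,0],[0,0,4],1],[[-3,42,0],[0,0,8],1],[[-5,66,0],[0,0,12],1],[[-7,92,0],[0,0,17],1],[[-9,118,0],[0,0,22],1],[[-10,144,0],[0,0,27],1],[[-12,170,0],[0,0,32],1],[[-13,194,0],[0,0,36],1],[[-14,214,0],[0,0,40],1],[[-15,230,0],[0,0,43],1],[[-16,240,0],[0,0,45],1]]'; python3 -m jog '[[[0,0,0],[0,0,0.6],1],[[0,0,0],[0,0,0.6],1],[[0,0,0],[0,0,0.6],1]]'
python3 - <<'E'
from h import *
for n in("scene","top"): cv2.imwrite(f"pics/{n}16.png",vision.capture(n)[:,:,::-1])
plan((.464,.298,.171,63.55))
E
```

```text
time_s: 46.85
position: [0.5336, 0.0488, 0.1778]
tcp_rot: [[-0.945, -0.328, 0.005], [-0.328, 0.945, 0.0], [-0.005, -0.002, -1.0]]
force: [-0.3, 0.4, -2.2]
opening: 0.313
time_s: 47.85
position: [0.4674, 0.2823, 0.1748]
tcp_rot: [[-0.9, 0.436, -0.001], [0.436, 0.9, 0.0], [0.001, -0.0, -1.0]]
force: [1.0, -0.0, -1.9]
opening: 0.315
time_s: 48.1
position: [0.4688, 0.2802, 0.1754]
tcp_rot: [[-0.896, 0.445, 0.0], [0.445, 0.896, -0.0], [-0.001, -0.0, -1.0]]
force: [0.3, -0.2, -1.7]
opening: 0.312
t 48.2 p [0.4691 0.28   0.1757] psi 63.53135571525154 q6 -44.406953179870634 open 0.30674076102137654 tilt [ 0.0009  0.     -1.    ]
(0.464, 0.298, 0.171, 63.55) shift [12.6476 13.8431  4.6558] wz -0.018644284748454254
```

```bash
python3 -m jog '[[[3,3,0],[0,0,0],1],[[7,8,1],[0,0,0],1],[[11,12,2],[0,0,0],1],[[12.6,13.8,3],[0,0,0],1],[[12.6,13.8,3],[0,0,0],1],[[12.6,13.8,3],[0,0,0],1],[[12.6,13.8,3],[0,0,0],1]]'
python3 - <<'E'
from h import *
from scipy.optimize import minimize
for n in("scene","top"): cv2.imwrite(f"pics/{n}17.png",vision.capture(n)[:,:,::-1])
plan((.464,.298,.17,63.55))
p=np.array(bot.read_state()["position"]);z0=p[2]-.0209+.005
im=cv2.imread("pics/scene17.png").astype(int)
x0=proj("scene",[[p[0],p[1],z0]])[0];print(x0, im[int(x0[1])+12,int(x0[0])-25], im[int(x0[1])+12,int(x0[0])+15])
B,G,R=im[...,0],im[...,1],im[...,2]
teal=(B>R+12)&(G>R+6);
u,v=(x0-[60,40]).astype(int);teal=teal[v:v+80,u:u+120]
f=8
def outline(x,y,a,r0,r1,z=z0,n=60):
    t=np.linspace(0,2*np.pi,n);return np.c_[x+r0*np.cos(a)+r1*np.cos(t),y+r0*np.sin(a)+r1*np.sin(t),np.full(n,z)]
def render(q):
    x,y,w=q;m=np.zeros((80*f,120*f),np.uint8);P=lambda o:((proj("scene",o)-[u,v]+.5)*f).astype(np.int32)
    cv2.fillPoly(m,[P(outline(x,y,0,0,.078))],255)
    for k in range(4):
        a=np.radians(w+90*k);wt=P(outline(x,y,a,.058,.0145));wb=P(outline(x,y,a,.058,.0145,z0-.005))
        A=np.zeros_like(m);Bm=A.copy();cv2.fillPoly(A,[wt],255);cv2.fillPoly(Bm,[wb],255);m[(A>0)&(Bm>0)]=0
    return cv2.resize(m,(120,80),interpolation=cv2.INTER_AREA)/255.
gray=im[v:v+80,u:u+120].sum(2);valid=gray>110   # leave out black gripper
# valid restricted to lower (near) half where nothing hides the disc
V,U=np.mgrid[0:80,0:120];valid&=(V>x0[1]-v+4)
cost=lambda q:(np.abs(render(q)-teal)*valid).sum()
best=min(((cost((p[0]+a,p[1]+b,w)),a,b,w) for a in np.arange(-.003,.0031,.001) for b in np.arange(-.003,.0031,.001) for w in range(13,27,1)))
print("best",best,cost((p[0],p[1],19.2)),teal.sum(),valid.sum())
for w in range(12,28,2): print(w,min(cost((p[0]+a,p[1]+b,w)) for a in(-.002,0,.002) for b in(-.002,0,.002)))
I=cv2.resize(im[v:v+80,u:u+120].astype(np.uint8),None,fx=6,fy=6,interpolation=2)
for o in[outline(p[0],p[1],0,0,.078)]+[outline(p[0],p[1],np.radians(19.2+90*k),.058,.0145) for k in range(4)]+[outline(p[0],p[1],np.radians(64.2+90*k),.026,.006) for k in range(4)]:
    for q in (proj("scene",o)-[u,v]+.5)*6: cv2.circle(I,tuple(q.astype(int)),1,(0,255,0),-1)
cv2.imwrite("pics/m17.png",I)
E
```

```text
time_s: 48.78
position: [0.4639, 0.2989, 0.173]
tcp_rot: [[-0.896, 0.445, 0.002], [0.445, 0.896, 0.0], [-0.001, 0.001, -1.0]]
force: [0.3, -0.2, -1.4]
opening: 0.314
t 48.8833 p [0.464  0.2988 0.173 ] psi 63.56361860925556 q6 -42.37507567148379 open 0.3087015395838266 tilt [ 0.0017  0.0005 -1.    ]
(0.464, 0.298, 0.17, 63.55) shift [-0.3716 -0.7069  3.0063] wz 0.013618609255566128
[294.7665 169.3581] [119 120 115] [61 55 37]Traceback (most recent call last):
  File "<stdin>", line 25, in <module>
  File "<stdin>", line 25, in <genexpr>
  File "<stdin>", line 24, in <lambda>
  File "<stdin>", line 18, in render
  File "<stdin>", line 15, in <lambda>
  File "h.py", line 8, in proj
    K,d,R,t=cam(n);return cv2.projectPoints(np.array(P,float).reshape(-1,1,3),cv2.Rodrigues(R)[0],t,K,d)[0].reshape(-1,2)
            ~~~^^^
  File "h.py", line 6, in cam
    c=vision.camera_info(n);T=np.array(c["camera_from_world"]);return np.array(c["intrinsics"]),np.array(c["dist"]),F@T[:3,:3],F@T[:3,3]
ValueError: time passes only in moves, steps and waits
```

```bash
sed -i 's/^def cam(n):/import functools\n@functools.cache\ndef cam(n):/' h.py
cat > fit.py <<'E'
from h import *
def run(k,p,z0):
    im=cv2.imread(f"pics/scene{k}.png").astype(int);x0=proj("scene",[[p[0],p[1],z0]])[0]
    B,G,R=im[...,0],im[...,1],im[...,2];u,v=(x0-[60,40]).astype(int)
    teal=((B>R+12)&(G>R+6))[v:v+80,u:u+120];f=6
    def outline(x,y,a,r0,r1,z=z0,n=48):
        t=np.linspace(0,2*np.pi,n);return np.c_[x+r0*np.cos(a)+r1*np.cos(t),y+r0*np.sin(a)+r1*np.sin(t),np.full(n,z)]
    P=lambda o:((proj("scene",o)-[u,v]+.5)*f).astype(np.int32)
    def render(q):
        x,y,w=q;m=np.zeros((80*f,120*f),np.uint8);cv2.fillPoly(m,[P(outline(x,y,0,0,.078))],255)
        for k in range(4):
            a=np.radians(w+90*k);A=np.zeros_like(m);C=A.copy()
            cv2.fillPoly(A,[P(outline(x,y,a,.058,.0145))],255);cv2.fillPoly(C,[P(outline(x,y,a,.058,.0145,z0-.005))],255);m[(A>0)&(C>0)]=0
        return cv2.resize(m,(120,80),interpolation=cv2.INTER_AREA)/255.
    V,U=np.mgrid[0:80,0:120];valid=(im[v:v+80,u:u+120].sum(2)>90)&(V>x0[1]-v+4)
    cost=lambda q:(np.abs(render(q)-teal)*valid).sum()
    print("teal",teal.sum(),"valid",valid.sum(),"nominal",cost((*p[:2],19.2)))
    r=sorted((cost((p[0]+a,p[1]+b,w)),a,b,w) for a in(-.003,-.0015,0,.0015,.003) for b in(-.003,-.0015,0,.0015,.003) for w in range(11,28,2));print(np.array(r[:6]))
    I=cv2.resize(im[v:v+80,u:u+120].astype(np.uint8),None,fx=6,fy=6,interpolation=2)
    for o in[outline(p[0],p[1],0,0,.078)]+[outline(p[0],p[1],np.radians(19.2+90*k),.058,.0145) for k in range(4)]+[outline(p[0],p[1],np.radians(64.2+90*k),.026,.006) for k in range(4)]:
        for q in (proj("scene",o)-[u,v]+.5)*6: cv2.circle(I,tuple(q.astype(int)),1,(0,255,0),-1)
    cv2.imwrite(f"pics/m{k}.png",I)
E
python3 -c "
from fit import *
run(17,np.array([.464,.2988]),.173-.0159)"
```

```text
teal 1469 valid 4176 nominal 215.27450980392157
[[194.2745  -0.003    0.0015  21.    ]
 [195.1255  -0.003    0.      21.    ]
 [195.6078  -0.003    0.      19.    ]
 [196.2706  -0.003    0.0015  23.    ]
 [197.4392  -0.0015   0.0015  23.    ]
 [197.7098  -0.0015   0.0015  21.    ]]
```

The fit agrees with the planned pose (yaw 19–21°), so I'll lower onto the studs and watch the force.

```bash
python3 -m jog '[[[-0.3,-0.5,6],[0,0,0],1],[[-0.3,-0.5,14],[0,0,0],1],[[-0.3,-0.5,20],[0,0,0],1],[[-0.3,-0.5,23],[0,0,0],1],[[-0.3,-0.5,24],[0,0,0],1],[[-0.3,-0.5,24],[0,0,0],1]]'; python3 -m jog '[[[0,0,1],[0,0,0],1],[[0,0,2],[0,0,0],1],[[0,0,3],[0,0,0],1],[[0,0,3.5],[0,0,0],1],[[0,0,3.5],[0,0,0],1]]'
```

```text
time_s: 49.38
position: [0.4637, 0.2981, 0.1483]
tcp_rot: [[-0.895, 0.445, 0.0], [0.445, 0.895, 0.0], [-0.0, 0.0, -1.0]]
force: [0.4, -0.2, -1.2]
opening: 0.312
time_s: 49.8
position: [0.464, 0.2983, 0.1455]
tcp_rot: [[-0.895, 0.445, 0.002], [0.445, 0.895, 0.001], [-0.001, 0.001, -1.0]]
force: [0.2, -0.5, -1.2]
opening: 0.313
```

```bash
python3 -m jog '[[[0,0,1],[0,0,0],1],[[0,0,2],[0,0,0],1],[[0,0,3],[0,0,0],1],[[0,0,3],[0,0,0],1]]'; python3 -m jog '[[[0,0,1],[0,0,0],1],[[0,0,2],[0,0,0],1],[[0,0,3],[0,0,0],1],[[0,0,3],[0,0,0],1]]'
```

```text
time_s: 50.13
position: [0.4639, 0.2982, 0.1423]
tcp_rot: [[-0.895, 0.445, 0.001], [0.445, 0.895, 0.0], [-0.001, 0.001, -1.0]]
force: [-0.2, -0.1, -1.8]
opening: 0.312
time_s: 50.47
position: [0.4639, 0.2982, 0.1393]
tcp_rot: [[-0.895, 0.445, 0.001], [0.445, 0.895, 0.0], [-0.001, 0.001, -1.0]]
force: [-0.4, -0.4, -1.5]
opening: 0.312
```

The underside is at about 0.118 m, well below the stud tops at 0.127 m, with no contact force, so the holes are on the studs. Going on to the flange.

```bash
python3 -m jog '[[[0,0,1],[0,0,0],1],[[0,0,2],[0,0,0],1],[[0,0,3.5],[0,0,0],1],[[0,0,3.5],[0,0,0],1]]'; python3 -m jog '[[[0,0,1],[0,0,0],1],[[0,0,2],[0,0,0],1],[[0,0,2],[0,0,0],1]]'
```

```text
time_s: 50.8
position: [0.4638, 0.2982, 0.1357]
tcp_rot: [[-0.895, 0.445, 0.001], [0.445, 0.895, 0.0], [-0.001, 0.001, -1.0]]
force: [0.1, 0.4, -1.0]
opening: 0.316
time_s: 51.05
position: [0.4641, 0.2983, 0.134]
tcp_rot: [[-0.895, 0.445, 0.002], [0.445, 0.895, 0.001], [-0.001, 0.001, -1.0]]
force: [-0.3, -0.3, -1.6]
opening: 0.314
```

```bash
python3 -m jog '[[[0,0,0.5],[0,0,0],1],[[0,0,1],[0,0,0],1],[[0,0,1],[0,0,0],1]]'; python3 -m jog '[[[0,0,0.5],[0,0,0],1],[[0,0,1],[0,0,0],1],[[0,0,1],[0,0,0],1]]'
```

```text
time_s: 51.3
position: [0.4641, 0.2984, 0.1339]
tcp_rot: [[-0.895, 0.445, 0.002], [0.445, 0.895, 0.001], [-0.002, 0.002, -1.0]]
force: [-2.4, -0.3, 5.1]
opening: 0.31
time_s: 51.55
position: [0.4641, 0.2984, 0.1339]
tcp_rot: [[-0.896, 0.445, 0.003], [0.445, 0.896, 0.001], [-0.002, 0.002, -1.0]]
force: [-2.5, -1.7, 10.7]
opening: 0.31
```

Seated: the TCP stopped at 0.1339 m (expected 0.134) with 10 N of contact. I'll release, retreat and take the last check picture.

```bash
python3 -m jog '[[[0,0,-1],[0,0,0],1],[[0,0,-1],[0,0,0],0.8],[[0,0,-1],[0,0,0],0.6],[[0,0,-1],[0,0,0],0.4],[[0,0,-1],[0,0,0],0.3],[[0,0,-1],[0,0,0],0.3],[[0,0,-8],[0,0,0],0.3],[[0,0,-24],[0,0,0],0.3],[[0,0,-48],[0,0,0],0.3],[[0,0,-76],[0,0,0],0.3],[[0,0,-100],[0,0,0],0.3],[[0,0,-110],[0,0,0],0.3]]'; python3 -m jog '[[[0,-8,0],[0,0,0],0.3],[[0,-30,0],[0,0,0],0.3],[[0,-60,0],[0,0,0],0.3],[[0,-90,0],[0,0,0],0.3],[[20,-120,0],[0,0,0],0.3],[[-20,-150,0],[0,0,0],0.3],[[-60,-180,0],[0,0,0],0.3],[[-100,-200,0],[0,0,0],0.3],[[-130,-215,0],[0,0,0],0.3],[[-150,-220,0],[0,0,0],0.3],[[-150,-220,0],[0,0,0],0.3],[[-150,-220,0],[0,0,0],0.3]]'
python3 - <<'E'
from h import *
for n in("scene","top"): cv2.imwrite(f"pics/{n}18.png",vision.capture(n)[:,:,::-1])
plan()
from fit import *
run(18,np.array([.464,.2983]),.118)
k=2
a=cv2.imread("pics/top18.png");b=cv2.imread("pics/scene18.png")
cv2.imwrite("pics/final.png",np.hstack([cv2.resize(a[145:265,225:345],(400,400),interpolation=k),cv2.resize(b[150:270,240:360],(400,400),interpolation=k)]))
E
```

```text
time_s: 52.55
position: [0.4656, 0.299, 0.2457]
tcp_rot: [[-0.895, 0.445, 0.008], [0.445, 0.895, 0.003], [-0.006, 0.006, -1.0]]
force: [0.6, 0.3, 1.3]
opening: 0.697
time_s: 53.55
position: [0.4998, 0.0329, 0.2401]
tcp_rot: [[-0.894, 0.448, -0.002], [0.448, 0.894, 0.001], [0.002, 0.0, -1.0]]
force: [-0.5, 1.2, -1.4]
opening: 0.699
t 53.65 p [0.4981 0.0348 0.2404] psi 63.54763976280721 q6 -72.46083921404635 open 0.6994144819500717 tilt [-0.0029  0.0015 -1.    ]
teal 1654 valid 4171 nominal 187.9921568627451
[[161.7725  -0.0015   0.0015  23.    ]
 [162.2588  -0.003    0.      21.    ]
 [163.2627  -0.003    0.0015  21.    ]
 [164.1412  -0.003    0.0015  23.    ]
 [165.302   -0.003    0.      23.    ]
 [165.4392  -0.0015   0.      21.    ]]
```

View pics/final.png

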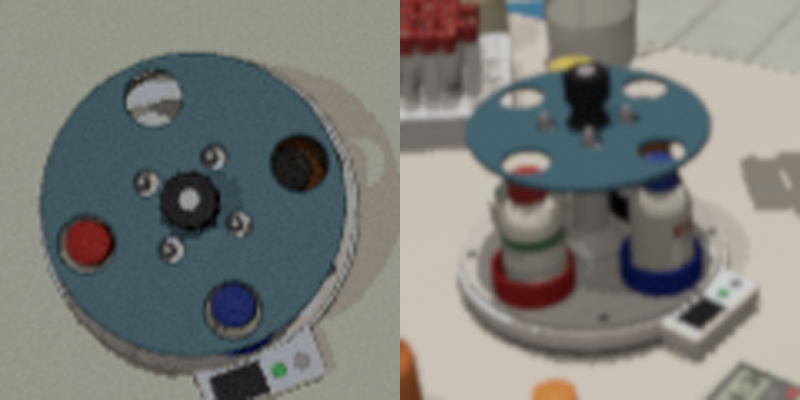

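The last picture shows the cover flat with a stud through each of its four holes ((147,183), (213,157), (238,223), (172,250)). The red, blue and black caps show through their windows and the fourth window is empty. The cup still stands behind. Handing in.

```bash
python3 -c "
from rig import bot
print(bot.hand_in())"
```

```text
the job is handed in; nothing more can be done
None
```

The job is handed in at about 54 s of the 128 s. All three bottles are in their own sockets and the cover is seated on the hub, but one bottle was not upright throughout.

**What I did:** I parked the black-capped bottle in the white socket, then moved red, blue and black home in that order. I gripped the cover by its knob, turned it about 45.6°, lowered it over the studs and let go.

**Failed on the way:** The first try at placing the blue bottle jammed in its socket (36 N at the wrist). It was left leaning about 10–12° against the flange for roughly 9 s. I had chained that lowering without checking the force, and I don't know why it jammed. I regripped it, levelled it with the wrist and put it down properly.

**Last checks:**
- **Bottles:** all three looked upright in their own sockets, and the blue cap was within about 1 px of its expected place. The black and red bottles were released within about 1–2 mm of the floor, with no press to confirm it.
- **Cover:** the studs show through all four holes. The gripper stopped at 0.1339 m with 10 N of contact, against about 0.134 m expected for a seated cover.
- **Cup:** the yellow-lidded cup was never approached and still stands behind the carousel. I did not measure its position again.
- **Disagreement:** the rough outline fit put the cover's yaw at 21–23°, against the planned 19.2°. I went by the studs showing in the holes.

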